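# Weigh a rough-turned bowl on the spring scale and mark the reading

## Task

Weigh the drying bowl that has the screw eye: hang it by the eye on the spring scale's hook, easing its weight slowly over to the spring so that the hook does not jump up or down, least of all when you let go, and is never pulled beyond the graduations. Once it hangs free and still, slide the red memory pointer by its knob level with the black pointer to mark the reading, and leave the bowl hanging there and the other things where they are.

Things in the scene. Friction and masses are not known exactly. Their poses are not given: they have to be found in the camera images.
- bowl: rough-turned bowl of mid-brown wood, open side up, 0.23 to 0.65 kg (unknown), balanced about its z axis. Outside 140 mm across at 34 mm height, 180 mm at the rim, 72 mm high; the wall, 14 mm thick, flares 28 degrees from upright near the rim and may be gripped firmly. Origin under its centre (underside of the 68 mm wide, 8 mm high foot), z up. A steel screw eye stands in its middle
- eye_top (a point): centre of the wire at the top of the screw eye, on the bowl's axis, 116.5 mm above its origin. The eye is a round ring of 5 mm wire, 32 mm clear inside, centre 18.5 mm below this point, on a 6 mm shank from the inner floor (24 mm above the bowl's origin). The ring lies in the bowl's y-z plane: its hole runs along the bowl's x axis
- stand: spring scale on a fixed bench stand; origin on the bench straight below the hook; front to its -x (about towards the robot), z up. Green base plate 12 mm thick, x -80 to 80, y -100 to 200 mm; post 25 mm thick at y = +165 mm; arm 480 mm up. Over the hook the flat silver case with white faces, 18 mm deep (x), 56 mm wide (y), 262 to 418 mm above the bench
- hook_bow (a point): top of the wire at the lowest point of the hook's bow, above the stand's origin, 207.5 mm up when unloaded. 5 mm wire in the stand's x-z plane: the upturned free tip is 16 mm in front (-x), its top 13 mm higher than this point; the back is 14 mm behind (+x). The eye goes on from the front, its hole along the stand's x, top about 22 mm above this point, until over the bow, then down
- hook (a joint): how far the hook and black pointer are drawn down, m: 0 unloaded; 140 N/m, so 7.0 mm per 100 g; damped, but it jumps (faster than 70 mm/s) if a load is dropped on it or let go while still partly held up or pulled down. The graduations end at 63 mm (900 g). Stiff sideways
- pointer (a point): front end of the black pointer in the slot in the middle of the scale's face, 11 mm in front of the stand's origin in x, 355 mm above the bench at zero and lower as the hook is drawn down
- marker (a joint): the red memory pointer's place, m: 0 level with the zero line, growing downward to 64 mm, on the same measure as the hook joint; it still stands at the last, heavier reading, 53 to 62 mm. It slides straight up and down with about 1.5 N of friction and stays where left
- marker_index (a point): the red pointer's index on the face, to be level (same height) with the black pointer
- marker_knob (a point): point on the axis of the red pointer's round knob, level with its index; 33 mm in front (-x) of the stand's axis, 22 mm to its -y side. The knob is 14 mm thick and points to -x, 14 to 46 mm in front of the axis; the case face is 9 mm in front of it. Fingers have room on both sides in y; the case and arm stand above, so lean the gripper back towards the robot
- plain_bowl: rough-turned bowl of dark wood without any eye, 168 mm across the rim, 66 mm high; origin under its centre. A bystander
- glue: yellow glue bottle, 52 mm across, 150 mm high; origin under its centre. A bystander
- chuck: steel lathe chuck lying on its back, 100 mm across, 66 mm high; origin under its centre. A bystander
- chuck_key: T-handled chuck key lying flat, about 140 mm long; origin near its middle, on the bench. A bystander
- gouge: turning gouge lying flat, about 420 mm long; origin near its middle, on the bench. A bystander
- mallet: round wooden mallet standing on its head, 80 mm across, 200 mm high; origin under its centre. A bystander
- faceplate: steel ring-shaped lathe faceplate lying flat, 110 mm across, 14 mm thick; origin under its centre. A bystander
- offcut: pale wooden offcut, 90 x 50 x 40 mm; origin under its centre. A bystander
Mind the look-alikes: they are no part of the job. What is shaped like the bowl but purple is not meant.

How it is judged (in metres and radians):
On the way, in this order (a step that is already met when the one before it is completed fails the run):
1. the bowl hangs by its eye on the hook, not touched by the robot, and has come to rest (value of joint hook above 0.012 m and distance between eye_top and hook_bow below 0.012 m and height (world z) of bowl above 0.025 m and angle between bowl's own z axis and vertical below 0.15 rad and contact force between each of the fingers, the arm and bowl below 0.05 N and linear speed of bowl below 0.02 m/s and velocity of joint hook between -0.01 and 0.01 m/s), for 1 s.
2. the red pointer is level with the black one and let go (z of marker_index in the frame of pointer between -0.003 and 0.003 m and contact force between the fingers and stand below 0.05 N), for 0.2 s.
At the end, for the whole second after the job is handed in: the bowl hangs upright and still by its eye in the hook's bow, its foot clear of the base plate, touched by nothing else; the red pointer's index is within 3 mm in height of the black pointer and let go (all of step 1 and all of step 2).
It fails at once if the hook jumps: it moves up or down faster than 0.07 m/s (velocity of joint hook above 0.07 m/s or velocity of joint hook below -0.07 m/s).
It fails at once if the scale is pulled beyond its last graduation (63 mm) (value of joint hook above 0.0635 m).
It fails at once if the bowl or its eye is forced against the scale or stand with more than 15 N (contact force between bowl and stand above 15 N).
It fails at once if another thing on the bench is moved by more than 30 mm (distance of any of plain_bowl, glue, chuck, chuck_key, gouge, mallet, faceplate, offcut from where it was at the start of the episode above 0.03 m).
It also fails if it takes over 67 s, if anything falls off the work surface, if the arm or the gripper's body presses on something with over 40 N, if the wrist force passes 120 N, or if a joint passes its speed limit or range.

## Robot

A 6-joint arm with a two-finger parallel gripper is mounted at the origin on the work surface. World frame = base frame: x ahead of the robot, y to its left, z up, the work surface at z = 0. Lengths are in mm, angles in rad, forces in N, time in s.
With the tool pointing down it reaches from about 350 to 875 mm from the base axis. Payload 4.2 kg.
Tool frame: the origin (TCP) lies at the very end of the fingers, on their centre line; the grasp point (between the pads) lies arm.grip_depth behind it (arm.grip_depth is the distance from the TCP to the grasp point, in mm); z points along the fingers, y is the direction in which the jaws open and shut (so a half turn about z gives the same grasp; the last joint's range is limited). The gripper opens to 85 mm and grips with 20 to 120 N. Pads are 22 mm wide; open, the fingers measure 114 mm over their backs; the gripper's body (76 mm by 85 mm) begins 54 mm behind the grasp point. The pads swing forward as they close: fully open they stand 13 mm farther back than shut.
Start: joints at [1.494, 0.385, 0.008, 0, -1.194, -0.259], TCP at [205.92, 590.081, 207.412] pointing down, gripper open.
Joint ranges: [-3.14, 3.14], [-1.21, 2.06], [-1.07, 1.41], [-3.16, 2.05], [-2.99, -0.16], [-3.1, 3.1]. Speed limits (rad/s): [2.79, 2.79, 3.14, 3.14, 3.14, 3.14].

## Interface

Orientations are given as a unit quaternion [x, y, z, w].
In Python, from bench import arm, optics, workorder gives the robot as it stands. The module is installed in compiled form; this text tells all that it offers.
- The arm moves only by the tool play_rows, never from a script. Its arguments are lists of equal length, an entry for each row: "travel": the shift along the tool's x, y, z in m, a list of three; "rotation": the turn, a rotation vector about the tool's x, y, z in rad, a list of three; "grip": the opening, from 0 (shut) to 1 (fully open). In form: {"travel": [[x, y, z], ...], "rotation": [[rx, ry, rz], ...], "grip": [grip, ...]}. A call has 1 to 12 rows; each row shifts and turns the commanded pose from where the row before left it, along the tool's axes as they then stand; what a row does not reach is not made up. A row lasts 1/12 s, in which the tool goes at most 41.7 mm and 7.16 degrees, less where a joint would pass 70% of its speed; a pose out of reach is approached as far as the arm can. A call is refused whole if a number of a shift passes 0.0417 or a number of a turn 0.125, either way. A call with a gripper value outside its range is refused whole. The fingers move at their own pace and stop on an object; the grip force is fixed at half the most. Time passes only in rows, so rows that do not move let the fingers close. It gives the time, the measured TCP pose, the force and the opening at its end, in the units of the state.
- arm.read_state(): the state, without advancing time (a new reading comes with each control period).
- optics.get_image(name): name is "side" or "top" or "wrist"; returns a dict with "image" (420x560x3 uint8, blue, green, red), "depth" (420x560 float32, mm along the optical axis (not along the pixel's ray), 0 where there is no reading), "camera_matrix" (3x3 intrinsics, pixels), "k1" (the pictures are not rectified: a ray, as slopes to the right and down, at radius r is drawn at 1 + k1 r^2 times it, then the intrinsics apply), "R" (3x3) and "t" (3): a world point X has camera coordinates R X + t; the wrist camera has in their place "hand_eye" (4x4, takes a point from camera to tool coordinates, whose origin is the TCP and whose axes are the flange's). Camera axes: x right, y down, z forward; pixel columns grow to the right and rows downward; lengths in mm; the calibration is good to about 2 mm. A picture is of the moment at which its call begins: read the wrist's pose just before it.
- workorder.job_done(): hands the job in, once; it reports no verdict.
The state is a dict: "clock": time; "joints": joint angles; "joint_vel": joint speeds; "joint_efforts": joint torques, N m; "position": TCP position; "ee_rot": TCP orientation; "contact_force": force on the tool from outside, world axes, zero at the start; "wrist_torque": the same for the moment, N m; "gripper_width": finger opening in mm.
Only numpy, scipy, OpenCV 4.12 (cv2) and the standard library are available. Lean on these libraries where they do the work, as an engineer would, in place of code of your own. Each camera call takes 0.05 s, during which the arm holds its last target. There are 200 camera calls.

## Working session

There is one attempt and no reset: what is moved stays moved. The work goes in short steps, Python scripts to look and compute and a tool call to move; the robot and the scene stay as the last step left them, time stands still between calls to the robot, and variables do not carry over. Pictures are saved under pics/ and viewed, about 8 in all and at most 12, crops included, and the job is handed in when it is done.

Besides the shell and the picture viewer there is one more tool, called after ">>>" by a JSON object that holds its "method" and its "body", one argument or row to a line. play_rows: Moves the arm, as the interface text tells. Its arguments: {"type":"object","properties":{"travel":{"type":"array","items":{"type":"array","items":{"type":"number"}}},"rotation":{"type":"array","items":{"type":"array","items":{"type":"number"}}},"grip":{"type":"array","items":{"type":"number"}}},"required":["travel","rotation","grip"]}

```bash
mkdir -p pics; cat > h.py <<'E'
import numpy as np, cv2, json
from scipy.spatial.transform import Rotation as Rn
from bench import arm, optics, workorder
def grab(name):
    s=arm.read_state(); d=optics.get_image(name)
    if name=="wrist":
        T=np.eye(4); T[:3,:3]=Rn.from_quat(s["ee_rot"]).as_matrix(); T[:3,3]=s["position"]
        M=T@np.array(d["hand_eye"]); R=M[:3,:3].T; t=-R@M[:3,3]
    else: R=np.array(d["R"]); t=np.array(d["t"]).ravel()
    d["R"],d["t"]=R,t; return d
def slopes(d,uv):
    K=np.array(d["camera_matrix"]); p=np.asarray(uv,float).reshape(-1,1,2)
    return cv2.undistortPoints(p,K,np.array([d["k1"],0,0,0.])).reshape(-1,2)
def ray(d,uv):
    s=slopes(d,uv); v=np.c_[s,np.ones(len(s))]@d["R"]; return -d["R"].T@d["t"], v/np.linalg.norm(v,axis=1)[:,None]
def onplane(d,uv,z):
    c,v=ray(d,uv); return c+v*((z-c[2])/v[:,2])[:,None]
def cloud(d):
    h,w=d["depth"].shape; u,v=np.meshgrid(np.arange(w),np.arange(h))
    s=slopes(d,np.c_[u.ravel(),v.ravel()].astype(float)); z=d["depth"].ravel()[:,None]
    P=(np.c_[s*z,z]-d["t"])@d["R"]; P[z[:,0]==0]=np.nan; return P.reshape(h,w,3)
def proj(d,X):
    rv=cv2.Rodrigues(d["R"])[0]
    return cv2.projectPoints(np.asarray(X,float).reshape(-1,1,3),rv,d["t"].reshape(3,1),np.array(d["camera_matrix"],float),np.array([d["k1"],0,0,0.]))[0].reshape(-1,2)
E
python3 - <<'E'
from h import *
s=arm.read_state(); print({k:np.round(v,3).tolist() for k,v in s.items()}, arm.grip_depth)
for n in("side","top"):
    d=grab(n); cv2.imwrite(f"pics/{n}0.png",d["image"]); print(n,np.array(d["camera_matrix"]).round(1).tolist(),d["k1"],(-d["R"].T@d["t"]).round(0),d["R"][2].round(2))
    np.savez(f"{n}0.npz",**{k:v for k,v in d.items()})
E
```

```text
{'clock': 0.0, 'joints': [1.494, 0.386, 0.007, -0.001, -1.194, -0.259], 'joint_vel': [-0.001, 0.0, -0.002, 0.001, 0.001, 0.003], 'joint_efforts': [0.0, -39.228, 18.839, 4.186, -0.005, 0.0], 'position': [205.7, 589.508, 206.306], 'ee_rot': [0.986, -0.167, -0.0, 0.001], 'contact_force': [0.092, -0.326, -0.909], 'wrist_torque': [-0.041, -0.04, -0.01], 'gripper_width': 85.386} 18.700000000000003
side [[509.0, 0.0, 272.7], [0.0, 509.0, 206.6], [0.0, 0.0, 1.0]] -0.07311505797181735 [  69. -821. 1364.] [ 0.29  0.57 -0.77]
top [[450.1, 0.0, 286.8], [0.0, 450.1, 194.4], [0.0, 0.0, 1.0]] 0.01918198650500029 [ 435.   45. 1616.] [ 0.08 -0.02 -1.  ]
```

View pics/side0.png

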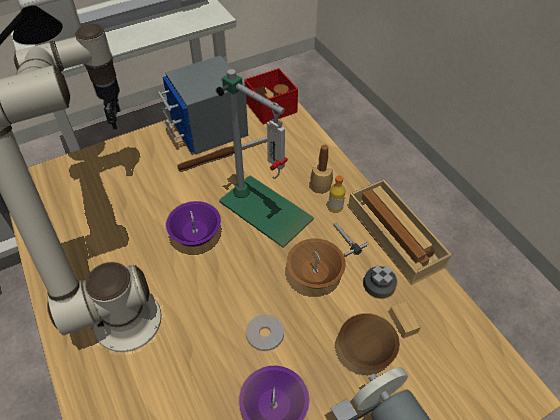

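View pics/top0.png

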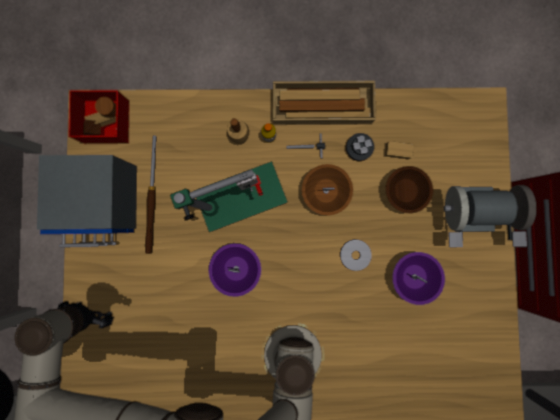

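Side: bowl with eye at (315,265), stand base at (265,210), hook and case at (277,150), red marker (278,163). Top: bowl (327,190), eye ring running left-right at (326,189); purple bowls are decoys. Now measuring these.

```bash
python3 - <<'E'
from h import *
D={n:dict(np.load(f"{n}0.npz")) for n in("side","top")}
for n,d in D.items():
    d["k1"]=float(d["k1"]); hsv=cv2.cvtColor(d["image"],cv2.COLOR_BGR2HSV); P=cloud(d); H,S,V=cv2.split(hsv)
    # base plate via cloud height 5..20 & green
    m=((H>65)&(H<90)&(S>80)).astype(np.uint8)
    m&=(np.abs(P[...,2]-12)<10).astype(np.uint8)
    k,l,st,ce=cv2.connectedComponentsWithStats(m); i=1+np.argmax(st[1:,4])
    c=max(cv2.findContours((l==i).astype(np.uint8),0,2)[0],key=cv2.contourArea).reshape(-1,2).astype(float)
    X=onplane(d,c,12)[:,:2].astype(np.float32); r=cv2.minAreaRect(X); print(n,"plate",r,cv2.boxPoints(r).round(0).tolist(), np.nanmedian(P[l==i][:,2]))
    # post
    # bowl: rim
    m=(P[...,2]>66)&(P[...,2]<78)&(H<20)&(S>80)
    u,v=np.meshgrid(np.arange(560),np.arange(420))
    box=(abs(u-(315 if n=="side" else 327))<36)&(abs(v-(265 if n=="side" else 190))<36)
    q=P[m&box][:,:2]; A=np.c_[2*q,np.ones(len(q))]; s=np.linalg.lstsq(A,(q**2).sum(1),rcond=None)[0]; R=np.sqrt(s[2]+s[:2]@s[:2]); print("bowl rim",len(q),s[:2],R)
    bm=((S>70)&(H<22)&box&(P[...,2]>15)).astype(np.uint8)
    # eye points: high + near centre
    e=P[box&(P[...,2]>80)]; print("eye",len(e),e.mean(0) if len(e) else 0, np.linalg.svd(e[:,:2]-e[:,:2].mean(0),full_matrices=False)[2][0] if len(e)>3 else '', e[:,2].max() if len(e) else '')
    # red marker
    bx=(abs(u-(278 if n=="side" else 258))<18)&(abs(v-(165 if n=="side" else 188))<18)
    rm=bx&((H<8)|(H>172))&(S>150)&(V>60); ys,xs=np.nonzero(rm); print("red",len(xs),np.c_[xs,ys].mean(0),np.nanmedian(P[rm],axis=0), [np.nanpercentile(P[rm],p,axis=0).round(0).tolist() for p in(5,95)])
    o=dict(arr=0)
    crop=d["image"][120:215,220:360] if n=="side" else d["image"][145:240,160:360]
    cv2.imwrite(f"pics/c_{n}.png",cv2.resize(crop,None,fx=4,fy=4,interpolation=2))
a=cv2.imread("pics/c_side.png");b=cv2.imread("pics/c_top.png");b=cv2.resize(b,(560,266))
cv2.imwrite("pics/c.png",np.vstack([a,b])[:600])
E
```

```text
side plate ((546.4210205078125, 187.4369354248047), (159.7772979736328, 271.8128662109375), 20.32996368408203) [[424.0, 287.0], [519.0, 32.0], [669.0, 88.0], [574.0, 343.0]] 10.607283300890504
bowl rim 675 [ 569.01326718 -126.37376957] 81.80099629184738
eye 41 [ 571.04623401 -125.51293742  101.74101667] [-0.60634497 -0.79520172] 118.56859870164129
red 74 [277.97297297 163.06756757] [562.84602945 101.22498079 296.55541362] [[537.0, 92.0, 290.0], [590.0, 111.0, 301.0]]
top plate ((553.44140625, 177.68951416015625), (153.21893310546875, 293.3308410644531), 20.479511260986328) [[430.0, 288.0], [533.0, 13.0], [677.0, 67.0], [574.0, 342.0]] 13.257636741542921
bowl rim 645 [ 570.10724461 -124.91382516] 80.87868237066304
eye 33 [ 576.53511228 -128.71979512   97.92255626] [-0.59228517  0.80572842] 121.58510901317132
red 71 [258.25352113 186.12676056] [561.21629349 101.78550091 300.77101689] [[541.0, 93.0, 293.0], [590.0, 109.0, 306.0]]
```

View pics/c.png

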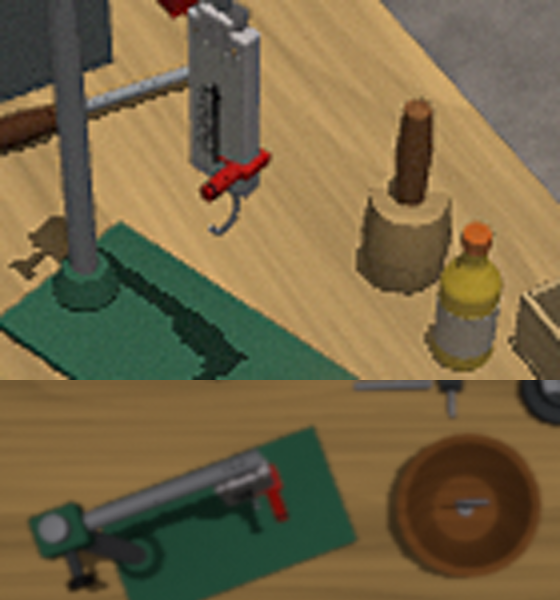

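Side crop: post, case, red knob at its lower left and hook below (free tip towards the viewer's left/front). Top crop: eye seen nearly edge-on, running image left-right. I'll go closer with the wrist camera.

```bash
cat >> h.py <<'E'
def delta(p,R,n):
    """travel (tool axes, mm) and rotvec to go from measured pose to TCP p, rotation matrix R in n equal rows"""
    s=arm.read_state(); R0=Rn.from_quat(s["ee_rot"]).as_matrix()
    tr=R0.T@(np.asarray(p)-s["position"]); rv=Rn.from_matrix(R0.T@R).as_rotvec()
    print("travel tool axes mm",tr.round(1),"rotvec",rv.round(4),"per row",(tr/n).round(2),(rv/n).round(4)); return tr,rv
def tool(yaw,lean):
    """tool z points horizontally along yaw (rad) by lean from straight down; jaws (tool y) in that vertical plane"""
    f=np.array([np.cos(yaw),np.sin(yaw),0]); z=np.sin(lean)*f-np.array([0,0,np.cos(lean)]); x=np.array([np.sin(yaw),-np.cos(yaw),0.]); return np.c_[x,np.cross(z,x),z]
E
python3 - <<'E'
from h import *
print(np.array(optics.get_image("wrist")["hand_eye"]).round(3).tolist())
delta([330,-60,330],tool(0,.0),12)
E
```

```text
[[0.0, -0.951, -0.309, 79.215], [1.0, 0.001, -0.0, -0.791], [0.001, -0.309, 0.951, -166.791], [0.0, 0.0, 0.0, 1.0]]
travel tool axes mm [ 331.4  572.6 -122.4] rotvec [ 1.4000e-03 -1.1000e-03  1.2349e+00] per row [ 27.62  47.72 -10.2 ] [ 1.000e-04 -1.000e-04  1.029e-01]
```

>>> {"method": "play_rows", "body": {
  "travel": [
    [0.019,0.033,-0.007],
    [0.019,0.033,-0.007],
    [0.019,0.033,-0.007],
    [0.019,0.033,-0.007],
    [0.019,0.033,-0.007],
    [0.019,0.033,-0.007],
    [0.019,0.033,-0.007],
    [0.019,0.033,-0.007],
    [0.019,0.033,-0.007],
    [0.019,0.033,-0.007],
    [0.019,0.033,-0.007],
    [0.019,0.033,-0.007]
  ],
  "rotation": [
    [0,0,0],
    [0,0,0],
    [0,0,0],
    [0,0,0],
    [0,0,0],
    [0,0,0],
    [0,0,0],
    [0,0,0],
    [0,0,0],
    [0,0,0],
    [0,0,0],
    [0,0,0]
  ],
  "grip": [1,1,1,1,1,1,1,1,1,1,1,1]
}}

```text
clock: 1.15
position: [290.2, 139.1, 291.7]
ee_rot: [0.986, -0.166, 0.0, -0.0]
contact_force: [0.7, 0.8, -0.1]
gripper_width: 85.5
```

>>> {"method": "play_rows", "body": {
  "travel": [
    [0,0,0],
    [0,0,0],
    [0,0,0],
    [0,0,0],
    [0,0,0],
    [0,0,0],
    [0,0,0],
    [0,0,0],
    [0,0,0],
    [0,0,0],
    [0,0,0],
    [0,0,0]
  ],
  "rotation": [
    [0,0,0.103],
    [0,0,0.103],
    [0,0,0.103],
    [0,0,0.103],
    [0,0,0.103],
    [0,0,0.103],
    [0,0,0.103],
    [0,0,0.103],
    [0,0,0.103],
    [0,0,0.103],
    [0,0,0.103],
    [0,0,0.103]
  ],
  "grip": [1,1,1,1,1,1,1,1,1,1,1,1]
}}

```text
clock: 2.15
position: [290.5, 140.9, 291.2]
ee_rot: [-0.705, 0.709, 0.0, -0.0]
contact_force: [-0.5, -0.8, 0.6]
gripper_width: 85.2
```

```bash
python3 - <<'E'
from h import *
s=arm.read_state(); print(s["joints"],s["clock"],s["position"])
delta([480,-120,340],tool(0,.0),8)
delta([470,40,290],tool(0.0,.0),8)
E
```

```text
[ 9.69161236e-01 -2.31709269e-01 -4.65101205e-01 -2.46181402e-04
 -1.33768727e+00 -9.75244713e-01] 2.15 [290.46026486 140.87807176 291.2115585 ]
travel tool axes mm [ 259.7 -191.1  -48.8] rotvec [ 0.0004 -0.0001 -0.0061] per row [ 32.46 -23.89  -6.1 ] [ 0.     -0.     -0.0008]
travel tool axes mm [  99.8 -180.2    1.2] rotvec [ 0.0004 -0.0001 -0.0061] per row [ 12.47 -22.52   0.14] [ 0.     -0.     -0.0008]
```

>>> {"method": "play_rows", "body": {
  "travel": [
    [0.026,-0.019,-0.005],
    [0.026,-0.019,-0.005],
    [0.026,-0.019,-0.005],
    [0.026,-0.019,-0.005],
    [0.026,-0.019,-0.005],
    [0.026,-0.019,-0.005],
    [0.026,-0.019,-0.005],
    [0.026,-0.019,-0.005],
    [0.026,-0.019,-0.005],
    [0.026,-0.019,-0.005],
    [0,0,0],
    [0,0,0]
  ],
  "rotation": [
    [0,0,0],
    [0,0,0],
    [0,0,0],
    [0,0,0],
    [0,0,0],
    [0,0,0],
    [0,0,0],
    [0,0,0],
    [0,0,0],
    [0,0,0],
    [0,0,0],
    [0,0,0]
  ],
  "grip": [1,1,1,1,1,1,1,1,1,1,0.5,0.5]
}}

```text
clock: 3.15
position: [480.7, -120.2, 340.3]
ee_rot: [-0.706, 0.709, 0.001, -0.001]
contact_force: [-0.7, 0.8, 0.4]
gripper_width: 63.8
```

```bash
python3 - <<'E'
from h import *
d=grab("wrist"); cv2.imwrite("pics/w1.png",d["image"]); np.savez("w1.npz",**d)
s=arm.read_state(); print(s["position"],s["joints"],s["gripper_width"])
P=cloud(d); H,S,V=cv2.split(cv2.cvtColor(d["image"],cv2.COLOR_BGR2HSV))
m=(abs(P[...,2]-72)<4)&(np.hypot(P[...,0]-570,P[...,1]+125)<110)
q=P[m][:,:2]; r0=np.hypot(*(q-[570,-125]).T); q=q[r0>70]
A=np.c_[2*q,np.ones(len(q))]; c=np.linalg.lstsq(A,(q**2).sum(1),rcond=None)[0]; print("rim",len(q),c[:2],np.sqrt(c[2]+c[:2]@c[:2]))
e=(P[...,2]>78)&(P[...,2]<125)&(np.hypot(P[...,0]-570,P[...,1]+125)<40); E=P[e]; print(len(E),E.mean(0),E.min(0),E.max(0))
ev,V_=np.linalg.eigh(np.cov(E[:,:2].T)); print(ev,V_[:,1],np.degrees(np.arctan2(V_[1,1],V_[0,1])))
print(proj(d,[[c[0],c[1],72],[c[0],c[1],116.5],[c[0],c[1],24]]))
E
```

```text
[ 480.11185771 -119.40962756  340.58073505] [ 8.47460260e-02  9.13001660e-02 -5.35339210e-02 -5.65461419e-04
 -1.42780631e+00 -8.70800738e-02] 56.57965990031814
rim 3990 [ 570.60530122 -124.18927669] 82.09385740726316
226 [ 570.91844286 -124.26061298  101.77057365] [ 568.38011827 -144.12639686   78.90115077] [ 573.6362522  -103.27555393  120.44487195]
[  1.91004047 120.55553236] [-9.68328870e-04  9.99999531e-01] 90.05548116612091
[[215.32256102 165.65536029]
 [208.4445898  171.70872152]
 [221.38569288 160.31559474]]
```

View pics/w1.png

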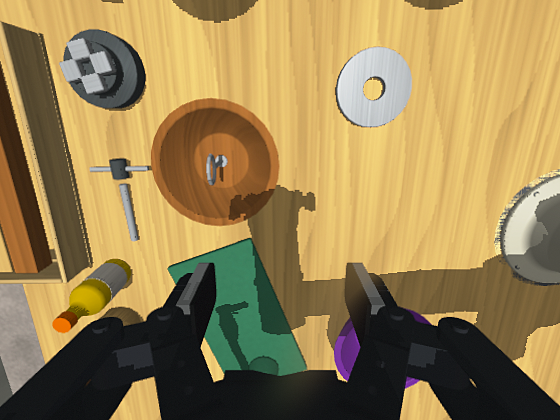

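Wrist view: bowl centre ≈(215,165), eye ring edge-on at (215,170) running vertically (along world y); plate's -y corners at (251,238), (168,266). Bowl centre (570.8,-124.3), ring at 90°. Next a horizontal look at hook and scale.

>>> {"method": "play_rows", "body": {
  "travel": [
    [-0.025,-0.005,0.02],
    [-0.025,-0.005,0.02],
    [-0.025,-0.005,0.02],
    [-0.025,-0.005,0.02],
    [0,0,0],
    [0,0,0],
    [0,0,0],
    [0,0,0],
    [0,0,0],
    [0,0,0],
    [0,0,0],
    [0,0,0]
  ],
  "rotation": [
    [0,0,0],
    [0,0,0],
    [0,0,0],
    [0,0,0],
    [0,-0.125,0],
    [0,-0.125,0],
    [0,-0.125,0],
    [0,-0.125,0],
    [0,-0.125,0],
    [0,-0.125,0],
    [0,-0.12,0],
    [0,0,0]
  ],
  "grip": [0.5,0.5,0.5,0.5,0.5,0.5,0.5,0.5,0.5,0.5,0.5,0.5]
}}

```text
clock: 4.2
position: [499.4, -20.5, 258.2]
ee_rot: [-0.637, 0.643, 0.302, 0.298]
contact_force: [-0.5, -0.7, -0.3]
gripper_width: 42.7
```

```bash
python3 - <<'E'
from h import *
w=dict(np.load("w1.npz")); w["k1"]=float(w["k1"])
print("plate corners",onplane(w,[[251,238],[168,266]],12))
P=cloud(w);H,S,V=cv2.split(cv2.cvtColor(w["image"],cv2.COLOR_BGR2HSV))
m=((H>60)&(H<95)&(S>90)&(abs(P[...,2]-12)<6)).astype(np.uint8); c=max(cv2.findContours(m,0,2)[0],key=cv2.contourArea)
X=onplane(w,c.reshape(-1,2).astype(float),12)[:,:2].astype(np.float32); r=cv2.minAreaRect(X); print(r,cv2.boxPoints(r).round(1).tolist())
d=grab("wrist"); cv2.imwrite("pics/w2.png",d["image"]); np.savez("w2.npz",**d)
s=arm.read_state(); print(s["position"],s["joints"],s["clock"])
E
```

```text
plate corners [[530.39347139  10.77740152  12.        ]
 [678.01084936  63.28516424  12.        ]]
((554.4840087890625, 177.86460876464844), (158.50714111328125, 300.33624267578125), 20.336395263671875) [[428.0, 291.1000061035156], [532.4000244140625, 9.5], [681.0, 64.5999984741211], [576.5999755859375, 346.20001220703125]]
[499.69735503 -20.00205094 259.35334511] [-0.2957413   0.32893746  0.04960992 -0.82163024 -1.6079939   0.3956751 ] 4.25
```

View pics/w2.png

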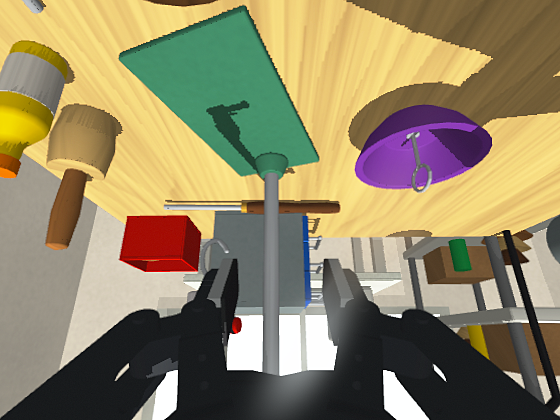

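```bash
python3 - <<'E'
from h import *
d=dict(np.load("w2.npz")); d["k1"]=float(d["k1"]); P=cloud(d)
O=np.array([571.9,131.0]); a=np.radians(20.34); R=np.array([[np.cos(a),-np.sin(a)],[np.sin(a),np.cos(a)]])
L=P.copy(); L[...,:2]=(P[...,:2]-O)@R
m=(abs(L[...,0])<40)&(abs(L[...,1])<40)&(L[...,2]>190)&(L[...,2]<258)
E=L[m]; print(len(E)); 
for z in range(195,258,5):
    q=E[abs(E[:,2]-z)<2.5]; 
    if len(q): print(z,len(q),q.mean(0).round(1),q.min(0).round(1),q.max(0).round(1))
b=E[E[:,2]<E[:,2].min()+3]; print("lowest",b.round(1)[:8])
print(proj(d,np.r_[O,207.5]), proj(d,np.r_[O+R@[-16,0],220]))
cv2.imwrite("pics/w2c.png",cv2.resize(cv2.rotate(d["image"][210:300,170:290],cv2.ROTATE_180),None,fx=5,fy=5,interpolation=2))
E
```

```text
271
205 35 [  1.   -0.3 206.2] [ -7.9  -2.  204.4] [ 10.3   1.7 207.5]
210 66 [  1.3   0.3 209.7] [-12.1  -1.8 207.6] [ 15.5   2.8 212.5]
215 46 [-0.000e+00  1.000e-01  2.148e+02] [-15.5  -1.5 212.7] [ 15.4   2.9 217.2]
220 38 [1.000e+00 1.000e-01 2.196e+02] [-17.   -1.4 217.6] [ 16.8   3.  222.1]
225 20 [ 14.1   0.3 224.7] [ 12.2  -1.4 222.6] [ 16.7   2.9 227.5]
230 22 [ 13.3   0.3 230. ] [ 11.6  -1.6 228. ] [ 16.4   2.4 232.4]
235 23 [ 1.21e+01 -1.00e-01  2.35e+02] [  9.5  -2.  232.8] [ 15.4   2.6 237. ]
240 20 [ 1.000e+01 -2.000e-01  2.397e+02] [  7.4  -1.4 237.7] [ 13.6   1.7 242.5]
245 1 [ 10.8   0.4 243.2] [ 10.8   0.4 243.2] [ 10.8   0.4 243.2]
lowest [[ 4.000e+00 -2.000e-01  2.044e+02]
 [ 2.200e+00 -9.000e-01  2.048e+02]
 [ 1.400e+00 -3.000e-01  2.047e+02]
 [ 1.000e-01 -3.000e-01  2.049e+02]
 [-1.400e+00 -6.000e-01  2.051e+02]
 [-2.400e+00 -3.000e-01  2.051e+02]
 [-3.700e+00 -3.000e-01  2.053e+02]
 [-5.000e+00 -4.000e-01  2.055e+02]]
[[214.04847799 241.38243678]] [[226.29682115 251.13566699]]
```

View pics/w2c.png

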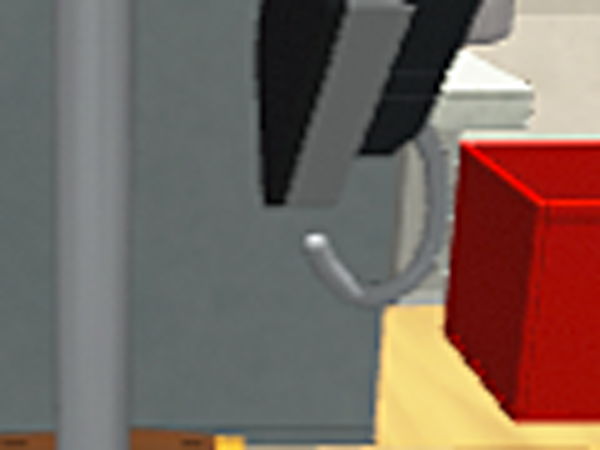

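Crop: hook's open bow in clear view, agreeing with the plate-based stand frame (origin (571.9,131.0), yaw 20.34°) to ~1 mm. Moving to the bowl's robot-side rim.

>>> {"method": "play_rows", "body": {
  "travel": [
    [0,0,0],
    [0,0,0],
    [0,0,0],
    [0,0,0],
    [0,0,0],
    [0,0,0],
    [0,0,0],
    [0.021,0.0095,0.01],
    [0.021,0.0095,0.01],
    [0.021,0.0095,0.01],
    [0.021,0.0095,0.01],
    [0.021,0.0095,0.01]
  ],
  "rotation": [
    [0,0.125,0],
    [0,0.125,0],
    [0,0.125,0],
    [0,0.125,0],
    [0,0.125,0],
    [0,0.125,0],
    [0,0.12,0],
    [0,0,0],
    [0,0,0],
    [0,0,0],
    [0,0,0],
    [0,0,0]
  ],
  "grip": [0.5,0.5,0.5,0.5,0.5,0.5,0.5,0.5,0.5,0.5,0.5,0.5]
}}

```text
clock: 5.25
position: [453.0, -122.8, 213.0]
ee_rot: [0.709, -0.705, 0.002, -0.001]
contact_force: [0.8, 0.0, -0.5]
gripper_width: 42.6
```

>>> {"method": "play_rows", "body": {
  "travel": [
    [0,0,0],
    [0,0,0],
    [0,0,0],
    [0,0,0],
    [0,0,0]
  ],
  "rotation": [
    [0.123,0,0],
    [0.122,0,0],
    [0.122,0,0],
    [0.122,0,0],
    [0,0,0]
  ],
  "grip": [0.5,0.5,0.5,0.5,0.5]
}}

```text
clock: 5.67
position: [442.4, -123.1, 205.4]
ee_rot: [0.687, -0.686, 0.168, -0.169]
contact_force: [-3.7, -0.5, -2.4]
gripper_width: 42.8
```

```bash
python3 - <<'E'
from h import *
s=arm.read_state(); print(s["position"],s["joints"],s["clock"],s["contact_force"],s["gripper_width"])
R=tool(0,.489); G=np.array([505,-124.3,41.])
delta(G-50*R[:,2],R,6)
E
```

```text
[ 442.43606152 -123.11553813  205.43446832] [ 0.12279098 -0.13908701 -0.75992678  0.12125731 -0.47389602 -0.21610725] 5.6667 [-3.73056712 -0.5224117  -2.37347103] 42.76922853221557
travel tool axes mm [  1.4  21.1 124.7] rotvec [0.007  0.0016 0.0008] per row [ 0.23  3.52 20.78] [0.0012 0.0003 0.0001]
```

>>> {"method": "play_rows", "body": {
  "travel": [
    [0,0.004,0.02],
    [0,0.004,0.02],
    [0,0.004,0.02],
    [0,0.004,0.02],
    [0,0.004,0.02],
    [0.001,0.001,0.02],
    [0,0,0],
    [0,0,0]
  ],
  "rotation": [
    [0,0,0],
    [0,0,0],
    [0,0,0],
    [0,0,0],
    [0,0,0],
    [0,0,0],
    [0,0,0],
    [0,0,0]
  ],
  "grip": [0.5,0.5,0.5,0.5,0.5,0.5,0.5,0.5]
}}

```text
clock: 6.33
position: [492.9, -129.5, 105.3]
ee_rot: [0.689, -0.685, 0.161, -0.174]
contact_force: [-0.4, -0.6, 0.2]
gripper_width: 42.6
```

```bash
python3 - <<'E'
from h import *
s=arm.read_state(); print(s["position"],s["joints"],s["clock"],s["contact_force"],s["gripper_width"])
R=tool(0,.489); G=np.array([505,-124.3,41.])
delta(G,R,6)
E
```

```text
[ 492.92303768 -129.5170787   105.30955978] [ 0.07016289  0.12726694 -0.80476054  0.08912795 -0.16101416 -0.14883287] 6.3333 [-0.35809213 -0.56123765  0.18247294] 42.59281005679657
travel tool axes mm [-4.1 18.9 62.7] rotvec [0.0107 0.018  0.0013] per row [-0.69  3.15 10.46] [0.0018 0.003  0.0002]
```

Joint 5 is at its limit for this lean towards the robot; I'll grip at the bowl's −y side instead (sideways lean works).

>>> {"method": "play_rows", "body": {
  "travel": [
    [0,-0.016,-0.029],
    [0,-0.016,-0.029],
    [0,-0.016,-0.029],
    [0,0,0],
    [0,0,0],
    [0,0,0],
    [0,0,0],
    [0,0,0],
    [0,0,0],
    [0,0,0],
    [0,0,0],
    [0,0,0]
  ],
  "rotation": [
    [0,0,0],
    [0,0,0],
    [0,0,0],
    [-0.12,0,0],
    [-0.12,0,0],
    [-0.12,0,0],
    [-0.12,0,0],
    [0,0,0.12],
    [0,0,0.12],
    [0,0,0.12],
    [0,0,0.12],
    [0,0,0.12]
  ],
  "grip": [0.5,0.5,0.5,0.5,0.5,0.5,0.5,0.5,0.5,0.5,0.5,0.5]
}}

```text
clock: 7.33
position: [493.9, -132.3, 205.5]
ee_rot: [-0.467, 0.884, 0.006, 0.003]
contact_force: [0.1, -0.2, 0.3]
gripper_width: 42.8
```

>>> {"method": "play_rows", "body": {
  "travel": [
    [0,0,0],
    [0,0,0],
    [0,0,0],
    [0,0,0],
    [0,0,0],
    [0,0,0],
    [0,0,0],
    [0,0,0],
    [0,0,0],
    [0,0,0],
    [0,0,0],
    [0,0,0]
  ],
  "rotation": [
    [0,0,0.12],
    [0,0,0.12],
    [0,0,0.12],
    [0,0,0.12],
    [0,0,0.12],
    [0,0,0.12],
    [0,0,0.12],
    [0,0,0.12],
    [-0.122,0,0],
    [-0.122,0,0],
    [-0.122,0,0],
    [-0.122,0,0]
  ],
  "grip": [0.5,0.5,0.5,0.5,0.5,0.5,0.5,0.5,0.5,0.5,0.5,0.5]
}}

```text
clock: 8.33
position: [494.5, -132.0, 207.1]
ee_rot: [-0.01, 0.968, 0.25, -0.002]
contact_force: [0.6, -0.4, -0.7]
gripper_width: 42.6
```

```bash
cat >> h.py <<'E'
def tool2(yaw,lean): return tool(yaw,lean)@np.diag([-1,-1,1.])
E
python3 - <<'E'
from h import *
s=arm.read_state(); print(s["position"],s["joints"],s["clock"],s["contact_force"],s["gripper_width"])
R=tool2(np.pi/2,.489); G=np.array([570.8,-124.3-65.8,41.])
print(R.round(3))
delta(G-90*R[:,2],R,6)
E
```

```text
[ 494.51752853 -131.95950167  207.06130562] [-0.27577913  0.32716802 -0.00146514 -0.48733029 -1.41969827 -1.15578922] 8.3333 [ 0.64101312 -0.37770911 -0.6773264 ] 42.6000714521113
[[-1.     0.     0.   ]
 [ 0.     0.883  0.47 ]
 [ 0.     0.47  -0.883]]
travel tool axes mm [ -74.1 -131.2   26.6] rotvec [ 0.0156 -0.008   0.0187] per row [-12.34 -21.86   4.44] [ 0.0026 -0.0013  0.0031]
```

>>> {"method": "play_rows", "body": {
  "travel": [
    [-0.012,-0.022,0.0044],
    [-0.012,-0.022,0.0044],
    [-0.012,-0.022,0.0044],
    [-0.012,-0.022,0.0044],
    [-0.013,-0.022,0.0044],
    [-0.013,-0.022,0.0044],
    [0,0,0],
    [0,0,0]
  ],
  "rotation": [
    [0.0156,-0.008,0.0187],
    [0,0,0],
    [0,0,0],
    [0,0,0],
    [0,0,0],
    [0,0,0],
    [0,0,0],
    [0,0,0]
  ],
  "grip": [0.5,0.5,0.5,0.5,0.5,0.5,0.5,0.5]
}}

```text
clock: 9.0
position: [567.4, -236.2, 117.8]
ee_rot: [0.002, 0.971, 0.241, -0.003]
contact_force: [0.1, 0.5, 0.4]
gripper_width: 42.9
```

```bash
python3 - <<'E'
from h import *
s=arm.read_state(); print(s["position"],s["joints"],s["clock"],s["contact_force"],s["gripper_width"])
R=tool2(np.pi/2,.489); G=np.array([570.8,-124.3-65.8,41.])
delta(G,R,6)
E
```

```text
[ 567.3699847  -236.2197016   117.77660026] [-0.38619002  0.58528704  0.1833775  -0.4532365  -1.39094431 -1.05582637] 9.0 [0.09128046 0.54066048 0.40414427] 42.87578203270856
travel tool axes mm [-3.9  4.9 89.4] rotvec [-0.0027 -0.0057 -0.0055] per row [-0.65  0.82 14.9 ] [-0.0004 -0.001  -0.0009]
```

>>> {"method": "play_rows", "body": {
  "travel": [
    [-0.004,0.005,0.015],
    [0,0,0.015],
    [0,0,0.015],
    [0,0,0.015],
    [0,0,0.015],
    [0,0,0.014],
    [0,0,0],
    [0,0,0]
  ],
  "rotation": [
    [0,0,0],
    [0,0,0],
    [0,0,0],
    [0,0,0],
    [0,0,0],
    [0,0,0],
    [0,0,0],
    [0,0,0]
  ],
  "grip": [0.5,0.5,0.5,0.5,0.5,0.5,0.5,0.5]
}}

```text
clock: 9.67
position: [571.5, -189.5, 43.1]
ee_rot: [0.001, 0.971, 0.241, -0.002]
contact_force: [0.8, 0.5, 0.8]
gripper_width: 42.3
```

```bash
python3 - <<'E'
from h import *
s=arm.read_state(); print(s["position"],s["contact_force"],s["wrist_torque"])
R=tool2(np.pi/2,.489); G=np.array([570.8,-124.3-65.8,41.])
delta(G,R,6)
d=grab("side"); cv2.imwrite("pics/s2.png",cv2.resize(d["image"][200:320,240:400],None,fx=4,fy=4,interpolation=2))
E
```

```text
[ 571.54170626 -189.47579248   43.14926875] [0.81888335 0.47900175 0.76201277] [-0.92591543  0.00144769 -0.01752518]
travel tool axes mm [ 0.7 -1.6  1.6] rotvec [-0.0027 -0.0039 -0.0024] per row [ 0.12 -0.26  0.27] [-0.0004 -0.0006 -0.0004]
```

View pics/s2.png

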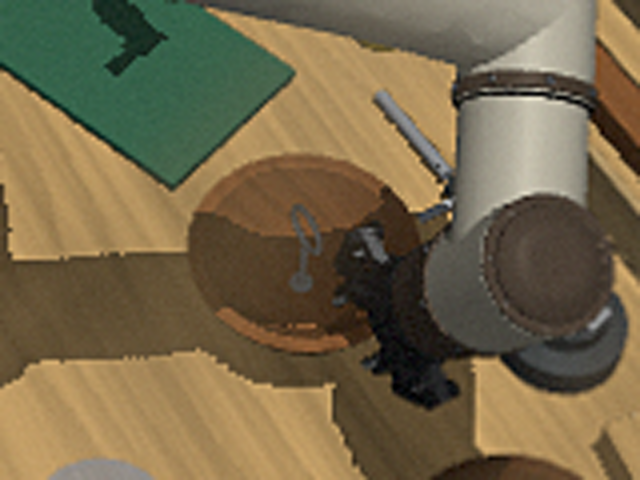

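Crop: the gripper straddles the bowl's right-hand rim, eye clear. Closing, then a small lift.

>>> {"method": "play_rows", "body": {
  "travel": [
    [0,-0.001,0.001],
    [0,0,0],
    [0,0,0],
    [0,0,0],
    [0,0,0],
    [0,0,0],
    [0,0,0],
    [0,0,0]
  ],
  "rotation": [
    [0,0,0],
    [0,0,0],
    [0,0,0],
    [0,0,0],
    [0,0,0],
    [0,0,0],
    [0,0,0],
    [0,0,0]
  ],
  "grip": [0,0,0,0,0,0,0,0]
}}

```text
clock: 10.38
position: [572.1, -191.1, 41.3]
ee_rot: [0.001, 0.97, 0.241, -0.002]
contact_force: [-0.6, 0.3, 6.1]
gripper_width: 8.9
```

```bash
python3 - <<'E'
from h import *
s=arm.read_state(); print(s["position"],s["ee_rot"],s["contact_force"],s["wrist_torque"],s["gripper_width"])
R=Rn.from_quat(s["ee_rot"]).as_matrix(); print((R.T@[0,0,1]).round(3))
E
```

```text
[ 572.07844365 -191.06731167   41.28300582] [ 0.00142209  0.97041183  0.24144613 -0.00162152] [-0.59979734  0.25676329  6.13729954] [0.06391035 0.2088725  0.16163485] 8.884889179833596
[ 0.004  0.469 -0.883]
```

>>> {"method": "play_rows", "body": {
  "travel": [
    [0,0,0],
    [0,0,0],
    [0,0.0047,-0.0088],
    [0,0.0047,-0.0088],
    [0,0,0],
    [0,0,0]
  ],
  "rotation": [
    [0,0,0],
    [0,0,0],
    [0,0,0],
    [0,0,0],
    [0,0,0],
    [0,0,0]
  ],
  "grip": [0,0,0,0,0,0]
}}

```text
clock: 10.88
position: [572.3, -191.0, 60.5]
ee_rot: [0.002, 0.971, 0.241, -0.001]
contact_force: [-0.5, -0.2, -2.7]
gripper_width: 8.8
```

```bash
python3 - <<'E'
from h import *
s=arm.read_state(); print(s["position"],s["contact_force"],s["wrist_torque"],s["gripper_width"])
d=grab("top"); P=cloud(d); 
m=(abs(P[...,0]-571)<100)&(P[...,1]>-160)&(P[...,1]<-20)&(P[...,2]>60)&(P[...,2]<110)&(np.hypot(P[...,0]-571,P[...,1]+124)>68)
q=P[m]; A=np.c_[q[:,:2]-[571,-124],np.ones(len(q))]; print(len(q),np.linalg.lstsq(A,q[:,2],rcond=None)[0])
cv2.imwrite("pics/t3.png",cv2.resize(d["image"][130:270,260:420],None,fx=4,fy=4,interpolation=2))
E
```

```text
[ 572.31058084 -190.95059792   60.50217514] [-0.50295594 -0.17263917 -2.70594544] [-1.52729924  0.01295818  0.01350733] 8.827327096417031
552 [-3.20067973e-03 -4.22258396e-03  8.61289151e+01]
```

>>> {"method": "play_rows", "body": {
  "travel": [
    [0,0.011,-0.0207],
    [0,0.011,-0.0207],
    [0,0.011,-0.0207],
    [0,0.011,-0.0207],
    [0,0,0],
    [0,0,0],
    [0,0,0],
    [0,0,0],
    [0,0,0],
    [0,0,0],
    [0,0,0],
    [0,0,0]
  ],
  "rotation": [
    [0,0,0],
    [0,0,0],
    [0,0,0],
    [0,0,0],
    [0,0.0278,-0.0522],
    [0,0.0278,-0.0522],
    [0,0.0278,-0.0522],
    [0,0.0278,-0.0522],
    [0,0.0278,-0.0522],
    [0,0.0278,-0.0522],
    [0,0,0],
    [0,0,0]
  ],
  "grip": [0,0,0,0,0,0,0,0,0,0,0,0]
}}

```text
clock: 11.93
position: [572.3, -190.1, 152.7]
ee_rot: [-0.169, 0.955, 0.239, -0.046]
contact_force: [0.9, -0.2, -1.9]
gripper_width: 8.8
```

```bash
python3 - <<'E'
from h import *
s=arm.read_state(); print(s["position"],s["contact_force"],s["wrist_torque"],s["gripper_width"])
a=np.radians(20.34)
delta([483.8,27.1,154.3],tool2(np.pi/2+a,.489),12)
E
```

```text
[ 572.29415033 -190.13610458  152.65542177] [ 0.89632264 -0.17084062 -1.91195487] [-1.43152095 -0.5220044   0.00903442] 8.8316534211791
travel tool axes mm [  8.3 207.5 109.1] rotvec [ 0.0018 -0.004  -0.0063] per row [ 0.69 17.29  9.09] [ 0.0001 -0.0003 -0.0005]
```

>>> {"method": "play_rows", "body": {
  "travel": [
    [0.001,0.02,0.0105],
    [0.001,0.02,0.0105],
    [0.001,0.02,0.0105],
    [0.001,0.02,0.0105],
    [0.001,0.02,0.0105],
    [0.001,0.02,0.0105],
    [0.001,0.02,0.0105],
    [0.001,0.02,0.0105],
    [0,0.02,0.0105],
    [0,0.02,0.0105],
    [0,0.0075,0.004],
    [0,0,0]
  ],
  "rotation": [
    [0,0,0],
    [0,0,0],
    [0,0,0],
    [0,0,0],
    [0,0,0],
    [0,0,0],
    [0,0,0],
    [0,0,0],
    [0,0,0],
    [0,0,0],
    [0,0,0],
    [0,0,0]
  ],
  "grip": [0,0,0,0,0,0,0,0,0,0,0,0]
}}

```text
clock: 12.93
position: [482.8, 27.8, 155.7]
ee_rot: [-0.17, 0.955, 0.238, -0.045]
contact_force: [0.1, 0.5, -2.3]
gripper_width: 9.2
```

```bash
python3 - <<'E'
from h import *
s=arm.read_state(); print(s["position"],s["joints"],s["contact_force"],s["wrist_torque"],s["gripper_width"])
a=np.radians(20.34); R2=np.array([[np.cos(a),-np.sin(a)],[np.sin(a),np.cos(a)]]); O=np.array([571.9,131.])
delta([483.8,27.1,154.3],tool2(np.pi/2+a,.489),12)
ims=[]
for n in("side","top","wrist"):
    d=grab(n); P=cloud(d); L=P.copy(); L[...,:2]=(P[...,:2]-O)@R2
    E=L[(abs(L[...,0]+120)<30)&(abs(L[...,1])<26)&(L[...,2]>197)&(L[...,2]<245)]
    if len(E)>5: print(n,len(E),"mean",E.mean(0).round(1),"min",E.min(0).round(1),"max",E.max(0).round(1))
    X=np.r_[O+R2@[-120,0],229.5]; h=np.r_[O,207.5]; u=proj(d,[X,h]); print(u.round(0).tolist())
    if n=="wrist": ims.append(d["image"]); 
    else:
        c=u.mean(0).astype(int); ims.append(cv2.resize(d["image"][max(0,c[1]-35):c[1]+35,c[0]-47:c[0]+47],(376,280),interpolation=2))
cv2.imwrite("pics/st.png",np.hstack([np.vstack(ims[:2]),ims[2]])[:, :] if 0 else np.hstack([np.vstack(ims[:2]),cv2.resize(ims[2],(424,560)) if 0 else cv2.copyMakeBorder(cv2.resize(ims[2],(424,318)),0,242,0,0,cv2.BORDER_CONSTANT)]))
E
```

```text
[482.79115081  27.84035074 155.66688367] [ 0.05211679  0.33476078 -0.12792635 -0.48342182 -1.30263598 -1.09401858] [ 0.11994025  0.53744277 -2.32548436] [-1.46506361 -0.58638412 -0.00412755] 9.166638080491241
travel tool axes mm [-0.7 -1.6  0.7] rotvec [ 0.0011 -0.0037 -0.0036] per row [-0.06 -0.13  0.06] [ 0.0001 -0.0003 -0.0003]
side 39 mean [-122.9   -0.4  215.7] min [-127.4  -21.   197.7] max [-118.6   22.2  231.6]
[[249.0, 193.0], [276.0, 176.0]]
top 24 mean [-1.211e+02  1.000e-01  2.234e+02] min [-123.4  -18.7  197.1] max [-118.5   18.5  234.3]
[[263.0, 221.0], [250.0, 186.0]]
wrist 1502 mean [-120.6   -3.2  216.7] min [-122.7  -22.   197. ] max [-117.    19.1  231.5]
[[477.0, 279.0], [409.0, 428.0]]
```

View pics/st.png

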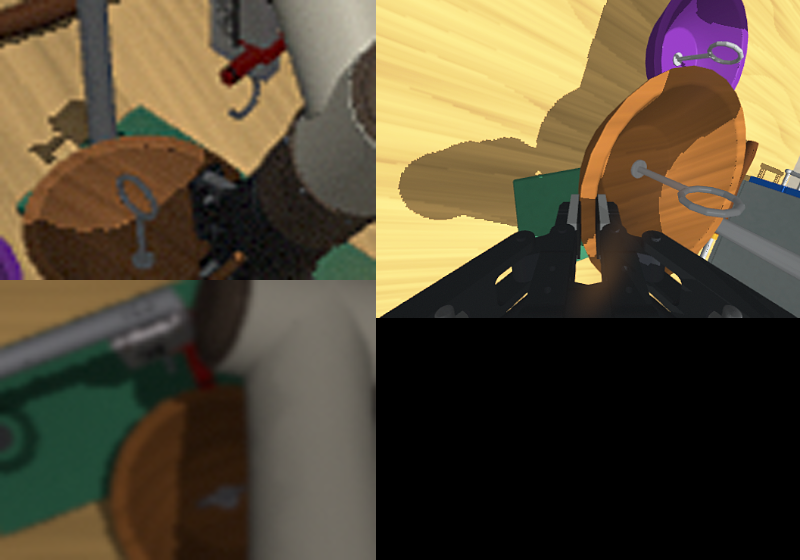

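Crops: eye upright and square in front of the hook, ring top at ~231 (eye_top ≈229), centred within 1 mm of the stand's axis; knob and case clear of the gripper. Moving in by 121 mm.

>>> {"method": "play_rows", "body": {
  "travel": [
    [-0.011,0,0],
    [-0.011,0,0],
    [-0.011,0,0],
    [-0.011,0,0],
    [-0.011,0,0],
    [-0.011,0,0],
    [-0.011,0,0],
    [-0.011,0,0],
    [-0.011,0,0],
    [-0.011,0,0],
    [-0.011,0,0],
    [0,0,0]
  ],
  "rotation": [
    [0,0,0],
    [0,0,0],
    [0,0,0],
    [0,0,0],
    [0,0,0],
    [0,0,0],
    [0,0,0],
    [0,0,0],
    [0,0,0],
    [0,0,0],
    [0,0,0],
    [0,0,0]
  ],
  "grip": [0,0,0,0,0,0,0,0,0,0,0,0]
}}

```text
clock: 14.08
position: [599.4, 69.3, 153.9]
ee_rot: [-0.17, 0.955, 0.238, -0.045]
contact_force: [0.2, 0.3, -2.0]
gripper_width: 8.8
```

```bash
cat >> h.py <<'E'
A_=np.radians(20.34); R2=np.array([[np.cos(A_),-np.sin(A_)],[np.sin(A_),np.cos(A_)]]); O=np.array([571.9,131.])
def local(P): L=P.copy(); L[...,:2]=(P[...,:2]-O)@R2; return L
E
python3 - <<'E'
from h import *
s=arm.read_state(); print(s["position"],local(s["position"]).round(1),s["contact_force"],s["wrist_torque"],s["gripper_width"])
d=grab("wrist"); cv2.imwrite("pics/in1.png",d["image"]); L=local(cloud(d)); np.savez("in1.npz",**d)
E=L[(abs(L[...,0])<30)&(abs(L[...,1])<27)&(L[...,2]>185)&(L[...,2]<245)]
for z in range(190,245,4):
    q=E[abs(E[:,2]-z)<2]; print(z,len(q),q.min(0).round(1)if len(q) else'',q.max(0).round(1)if len(q) else'')
E
```

```text
[599.4453243   69.30077699 153.92315065] [  4.4 -67.4 153.9] [ 0.18140067  0.32176377 -1.97008485] [-1.49027387 -0.49887698 -0.04196666] 8.770382624202435
190 70 [  0.6 -11.7 188. ] [  6.   10.9 192. ]
194 211 [  0.8 -14.9 192. ] [  6.   13.6 196. ]
198 64 [  0.9 -19.  196. ] [  5.3  12.  199.9]
202 115 [ -0.7 -20.3 200. ] [  5.8  18.1 204. ]
206 336 [ -9.  -21.4 204. ] [ 10.   20.1 208. ]
210 346 [-12.8 -21.8 208. ] [  9.3  19.6 212. ]
214 270 [-15.6 -20.8 212. ] [ 16.4  19.4 216. ]
218 319 [-17.3 -19.9 216. ] [ 17.3  17.  220. ]
222 317 [-17.  -17.5 220. ] [ 17.2  15.9 224. ]
226 395 [  0.5 -14.  224. ] [ 17.1  11.4 228. ]
230 201 [  0.8  -7.4 228. ] [ 16.8   5.8 231.9]
234 101 [  9.6  -1.9 232. ] [ 15.7   2.6 236. ]
238 115 [  7.6  -2.5 236. ] [ 14.4   2.1 240. ]
242 128 [  4.6  -2.1 240. ] [ 11.6   2.9 244. ]
```

View pics/in1.png

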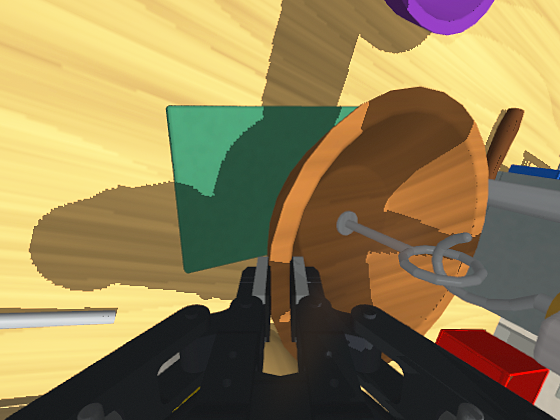

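Wrist view: hook tip passes through the eye at (440,255); ring centre measured at x≈+3, y≈−1 from the bow. I'll centre it, weigh by averaging, then lower.

>>> {"method": "play_rows", "body": {
  "travel": [
    [0.0015,0.0005,0.0003],
    [0.0015,0.0004,0.0002],
    [0,-0.0007,0.0013],
    [0,-0.0007,0.0013],
    [0,-0.0007,0.0013],
    [0,-0.0007,0.0013],
    [0,-0.0007,0.0013],
    [0,-0.0007,0.0013],
    [0,-0.0007,0.0013],
    [0,-0.0007,0.0013],
    [0,0,0],
    [0,0,0]
  ],
  "rotation": [
    [0,0,0],
    [0,0,0],
    [0,0,0],
    [0,0,0],
    [0,0,0],
    [0,0,0],
    [0,0,0],
    [0,0,0],
    [0,0,0],
    [0,0,0],
    [0,0,0],
    [0,0,0]
  ],
  "grip": [0,0,0,0,0,0,0,0,0,0,0,0]
}}

```text
clock: 15.13
position: [594.2, 68.3, 142.6]
ee_rot: [-0.17, 0.955, 0.238, -0.045]
contact_force: [0.0, 0.1, -2.9]
gripper_width: 9.1
```

```bash
cat >> h.py <<'E'
def avg(n=12):
    F=[];T=[];X=[]
    for i in range(n):
        optics.get_image("side"); s=arm.read_state(); F.append(s["contact_force"]);T.append(s["wrist_torque"]);X.append(s["position"])
    F,T,X=map(np.array,(F,T,X)); print("clock",s["clock"],"F",F.mean(0).round(2),"+-",(F.std(0)/n**.5).round(2),"T",T.mean(0).round(3),"tcp local",local(X.mean(0)).round(2)); return F.mean(0),T.mean(0),X.mean(0)
E
python3 - <<'E'
from h import *
avg(16)
d=grab("wrist"); L=local(cloud(d))
E=L[(abs(L[...,0])<30)&(abs(L[...,1])<27)&(L[...,2]>180)&(L[...,2]<245)]
for z in range(180,240,4):
    q=E[abs(E[:,2]-z)<2]; print(z,len(q),q.min(0).round(1)if len(q) else'',q.max(0).round(1)if len(q) else'')
E
```

```text
clock 15.9333 F [-0.02  0.01 -2.91] +- [0.1  0.1  0.09] T [-1.444e+00 -5.530e-01 -1.000e-03] tcp local [ -0.83 -66.57 142.76]
180 106 [ -4.3 -11.8 180. ] [  0.8  11.5 182. ]
184 187 [ -4.3 -16.  182. ] [  1.   16.4 186. ]
188 140 [ -4.4 -18.5 186. ] [  1.2  18.  190. ]
192 127 [ -4.2 -19.8 190. ] [  0.8  19.6 194. ]
196 129 [ -4.3 -20.5 194. ] [  0.7  20.2 198. ]
200 104 [ -4.4 -20.7 198. ] [  0.5  19.6 202. ]
204 150 [ -7.  -19.9 202. ] [  7.7  16.2 206. ]
208 397 [-11.6 -18.4 206. ] [ 12.8  16.8 210. ]
212 432 [-15.1 -16.3 210. ] [ 15.3  14.3 214. ]
216 533 [-17.  -11.5 214. ] [ 16.5  12.7 218. ]
220 211 [-17.6  -2.3 218. ] [ 16.7   3.4 222. ]
224 102 [ 12.   -1.9 222. ] [ 16.4   3.7 225.9]
228 115 [ 11.1  -1.9 226. ] [ 16.9   3.7 230. ]
232 119 [ 10.4  -1.9 230. ] [ 16.6   3.4 234. ]
236 135 [  8.   -2.1 234. ] [ 14.8   2.4 238. ]
```

>>> {"method": "play_rows", "body": {
  "travel": [
    [-0.0007,-0.0007,0.0013],
    [-0.0007,-0.0007,0.0013],
    [0,-0.0007,0.0013],
    [0,-0.0007,0.0013],
    [0,-0.0007,0.0013],
    [0,-0.0007,0.0013],
    [0,-0.0007,0.0013],
    [0,-0.0007,0.0013],
    [0,-0.0007,0.0013],
    [0,-0.0007,0.0013],
    [0,0,0],
    [0,0,0]
  ],
  "rotation": [
    [0,0,0],
    [0,0,0],
    [0,0,0],
    [0,0,0],
    [0,0,0],
    [0,0,0],
    [0,0,0],
    [0,0,0],
    [0,0,0],
    [0,0,0],
    [0,0,0],
    [0,0,0]
  ],
  "grip": [0,0,0,0,0,0,0,0,0,0,0,0]
}}

```text
clock: 16.98
position: [595.5, 68.8, 128.0]
ee_rot: [-0.17, 0.955, 0.238, -0.045]
contact_force: [0.3, 0.7, -0.5]
gripper_width: 8.9
```

```bash
python3 -c "
from h import *
avg(12)"
```

```text
clock 17.5833 F [-0.48  0.74 -1.49] +- [0.09 0.11 0.11] T [-1.076 -0.392 -0.012] tcp local [  0.49 -66.6  128.03]
```

>>> {"method": "play_rows", "body": {
  "travel": [
    [0,-0.0007,0.0013],
    [0,-0.0007,0.0013],
    [0,-0.0007,0.0013],
    [0,-0.0007,0.0013],
    [0,-0.0007,0.0013],
    [0,-0.0007,0.0013],
    [0,0,0],
    [0,0,0]
  ],
  "rotation": [
    [0,0,0],
    [0,0,0],
    [0,0,0],
    [0,0,0],
    [0,0,0],
    [0,0,0],
    [0,0,0],
    [0,0,0]
  ],
  "grip": [0,0,0,0,0,0,0,0]
}}

```text
clock: 18.25
position: [595.4, 68.7, 119.1]
ee_rot: [-0.17, 0.955, 0.238, -0.045]
contact_force: [-0.9, 1.2, -0.7]
gripper_width: 8.9
```

```bash
python3 -c "
from h import *
avg(12)"
```

```text
clock 18.85 F [-0.2   1.45 -0.06] +- [0.16 0.12 0.09] T [-0.672 -0.294 -0.043] tcp local [  0.44 -66.61 119.16]
```

>>> {"method": "play_rows", "body": {
  "travel": [
    [0,0.0007,0.0004],
    [0,0.0007,0.0004],
    [0,0,0],
    [0,0,0]
  ],
  "rotation": [
    [0,0,0],
    [0,0,0],
    [0,0,0],
    [0,0,0]
  ],
  "grip": [0,0,0,0]
}}

```text
clock: 19.18
position: [595.1, 69.9, 119.1]
ee_rot: [-0.169, 0.955, 0.238, -0.045]
contact_force: [0.8, -0.0, -0.0]
gripper_width: 9.0
```

```bash
python3 - <<'E'
from h import *
avg(12)
d=grab("wrist"); np.savez("h1.npz",**d); cv2.imwrite("pics/h1.png",d["image"]); L=local(cloud(d))
E=L[(abs(L[...,0])<30)&(abs(L[...,1])<27)&(L[...,2]>150)&(L[...,2]<245)]
for z in range(150,232,4):
    q=E[abs(E[:,2]-z)<2]; print(z,len(q),q.min(0).round(1)if len(q) else'',q.max(0).round(1)if len(q) else'')
E
```

```text
clock 19.7833 F [ 0.55 -0.57 -0.12] +- [0.11 0.15 0.11] T [-1.104 -0.473 -0.058] tcp local [  0.46 -65.23 119.05]
150 31 [ -3.5  -1.9 150. ] [  2.1   2.4 152. ]
154 41 [ -3.2  -3.9 152.1] [  1.4   5.2 156. ]
158 170 [ -3.7 -10.8 156.1] [  2.1  12.9 160. ]
162 168 [ -3.  -15.1 160. ] [  2.6  17.  164. ]
166 143 [ -3.  -17.6 164.1] [  2.   19.3 168. ]
170 133 [ -3.2 -19.  168. ] [  2.1  19.6 171.9]
174 139 [ -3.3 -19.9 172.1] [  2.3  22.2 176. ]
178 149 [ -3.  -19.6 176. ] [  2.   20.2 180. ]
182 118 [ -3.1 -18.4 180.1] [  2.2  19.5 184. ]
186 149 [ -5.8 -17.1 184. ] [  7.6   1.3 188. ]
190 421 [-10.  -14.8 188. ] [ 12.8  13.9 192. ]
194 608 [-14.5 -10.1 192. ] [ 14.3  12.8 196. ]
198 236 [-17.1  -2.3 196. ] [ 16.6   3.  200. ]
202 241 [-17.6  -1.8 200. ] [ 16.7   3.3 204. ]
206 122 [-15.5  -1.7 204.1] [ 17.6   4.2 207.9]
210 131 [ 11.2  -2.  208. ] [ 17.1   4.  212. ]
214 131 [ 10.6  -2.2 212.1] [ 16.2   3.2 216. ]
218 151 [  8.8  -2.  216. ] [ 15.7   2.8 220. ]
222 166 [  6.6  -2.2 220. ] [ 13.6   3.5 224. ]
226 161 [  4.6  -1.8 224. ] [ 12.3   2.5 227.8]
230 1 [  7.7  -2.  228. ] [  7.7  -2.  228. ]
```

>>> {"method": "play_rows", "body": {
  "travel": [
    [0,-0.0004,0.0004],
    [0,-0.0004,0.0003],
    [0,0,0],
    [0,0,0]
  ],
  "rotation": [
    [0,0,0],
    [0,0,0],
    [0,0,0],
    [0,0,0]
  ],
  "grip": [0,0,0,0]
}}

```text
clock: 20.17
position: [594.9, 70.0, 118.0]
ee_rot: [-0.17, 0.955, 0.238, -0.045]
contact_force: [1.3, -0.3, 0.2]
gripper_width: 8.7
```

```bash
python3 - <<'E'
from h import *
T=[]
for i in range(8):
    optics.get_image("top"); T.append(arm.read_state()["wrist_torque"])
print(np.std(T,axis=0),np.mean(T,axis=0))
avg(12)
def tip(d):
    L=local(cloud(d)); m=(abs(L[...,1])<6)&(L[...,0]>-21)&(L[...,0]<-13)&(L[...,2]>190)&(L[...,2]<225); E=L[m]; print("tip top",np.percentile(E[:,2],[50,90,97,100]).round(1),len(E))
    m=(abs(L[...,1])<4)&(L[...,0]>5)&(L[...,0]<14)&(L[...,2]>215)&(L[...,2]<262); 
for f in("w2.npz","in1.npz","h1.npz"):
    d=dict(np.load(f)); d["k1"]=float(d["k1"]); tip(d)
tip(grab("wrist"))
E
```

```text
[0.02861212 0.01792972 0.02872582] [-0.88968668 -0.42701487 -0.08055012]
clock 21.1667 F [ 0.27  0.62 -0.4 ] +- [0.13 0.17 0.15] T [-0.861 -0.402 -0.055] tcp local [  0.38 -65.4  118.04]
tip top [217.8 220.1 220.9 221.2] 28
tip top [218.3 220.2 220.9 221.1] 141
tip top [200.7 203.2 203.6 204.2] 203
tip top [199.6 202.1 202.5 203.1] 197
```

>>> {"method": "play_rows", "body": {
  "travel": [
    [-0.0002,-0.0002,0.0007],
    [-0.0001,-0.0002,0.0007],
    [0,0,0],
    [0,0,0]
  ],
  "rotation": [
    [0,0,0],
    [0,0,0],
    [0,0,0],
    [0,0,0]
  ],
  "grip": [0,0,0,0]
}}

```text
clock: 21.55
position: [595.1, 70.0, 116.6]
ee_rot: [-0.17, 0.955, 0.238, -0.045]
contact_force: [0.7, -0.8, -0.5]
gripper_width: 8.8
```

```bash
python3 - <<'E'
from h import *
avg(20)
E
```

```text
clock 22.55 F [ 0.13 -1.   -0.14] +- [0.1  0.12 0.06] T [-1.104 -0.343  0.051] tcp local [  0.68 -65.19 116.62]
```

>>> {"method": "play_rows", "body": {
  "travel": [
    [0,-0.0005,0.0006],
    [0,0,0],
    [0,0,0],
    [0,0,0],
    [0,0,0],
    [0,0,0]
  ],
  "rotation": [
    [0,0,0],
    [0,0,0],
    [0,0,0],
    [0,0,0],
    [0,0,0],
    [0,0,0]
  ],
  "grip": [0,0,0,0,0,0]
}}

```text
clock: 23.05
position: [595.2, 70.1, 115.9]
ee_rot: [-0.17, 0.955, 0.238, -0.045]
contact_force: [0.3, 0.1, -0.9]
gripper_width: 8.8
```

```bash
python3 - <<'E'
from h import *
avg(12)
E
```

```text
clock 23.65 F [-0.13 -0.    0.25] +- [0.11 0.13 0.16] T [-0.895 -0.325  0.028] tcp local [  0.69 -65.21 115.85]
```

Forces and moments are back to the empty-gripper values: balanced. Letting go.

>>> {"method": "play_rows", "body": {
  "travel": [
    [0,0,0],
    [0,0,0],
    [0,0,0],
    [0,0,0],
    [0,0,0],
    [0,0,0],
    [0,0,0],
    [0,0,0]
  ],
  "rotation": [
    [0,0,0],
    [0,0,0],
    [0,0,0],
    [0,0,0],
    [0,0,0],
    [0,0,0],
    [0,0,0],
    [0,0,0]
  ],
  "grip": [0.45,0.45,0.45,0.45,0.45,0.45,0.45,0.45]
}}

```text
clock: 24.32
position: [595.3, 70.0, 115.8]
ee_rot: [-0.17, 0.955, 0.238, -0.045]
contact_force: [0.4, -0.7, -0.1]
gripper_width: 38.7
```

```bash
cat >> h.py <<'E'
def tip(d):
    L=local(cloud(d)); m=(abs(L[...,1])<6)&(L[...,0]>-21)&(L[...,0]<-13)&(L[...,2]>180)&(L[...,2]<225); E=L[m]; print("tip top",np.percentile(E[:,2],[50,90,97,100]).round(1),len(E))
E
python3 - <<'E'
from h import *
avg(4)
print(arm.read_state()["gripper_width"])
d=grab("wrist"); tip(d); cv2.imwrite("pics/rel.png",d["image"])
E
```

```text
clock 24.5167 F [0.29 0.3  0.23] +- [0.15 0.28 0.37] T [-0.91  -0.346 -0.008] tcp local [  0.7  -65.28 115.84]
38.305654337774435
tip top [198.3 200.7 201.  201.5] 205
```

View pics/rel.png

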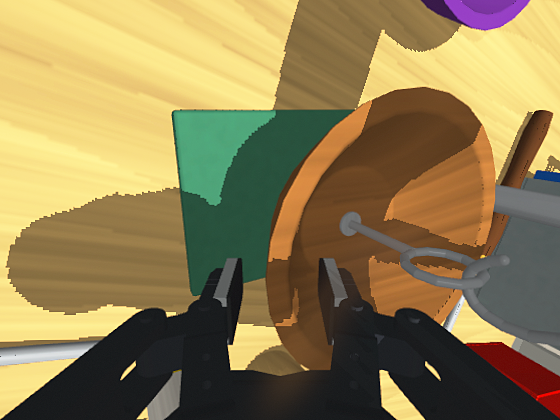

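Wrist view: fingers stand clear on both sides of the wall; the ring hangs on the hook at (445,268). Backing off along the wall, then leaning towards the knob.

>>> {"method": "play_rows", "body": {
  "travel": [
    [0,0,-0.008],
    [0,0,-0.012],
    [0,0,-0.02],
    [0,0,-0.03],
    [0,0,-0.03],
    [0,0,-0.03],
    [0,0,-0.03],
    [0,0,0],
    [0,0,0],
    [0,0,0],
    [0,0,0],
    [0,0,0]
  ],
  "rotation": [
    [0,0,0],
    [0,0,0],
    [0,0,0],
    [0,0,0],
    [0,0,0],
    [0,0,0],
    [0,0,0],
    [-0.12,0,0],
    [-0.12,0,0],
    [-0.12,0,0],
    [-0.12,0,0],
    [0,0,0]
  ],
  "grip": [0.45,0.45,0.45,0.45,0.45,0.45,0.45,0.45,0.45,0.45,0.45,0.45]
}}

```text
clock: 25.57
position: [621.9, -4.3, 252.6]
ee_rot: [-0.149, 0.87, 0.462, -0.087]
contact_force: [-1.0, -1.1, -2.9]
gripper_width: 38.1
```

```bash
cat >> h.py <<'E'
def red(d):
    L=local(cloud(d)); H,S,V=cv2.split(cv2.cvtColor(d["image"],cv2.COLOR_BGR2HSV))
    m=((H<8)|(H>172))&(S>150)&(V>50)&(abs(L[...,0]+20)<45)&(abs(L[...,1]+5)<45)&(L[...,2]>270)&(L[...,2]<370)
    E=L[m]; k=E[E[:,0]<-14]; print("red",len(E),"knob",len(k))
    if len(k): print(k.min(0).round(1),k.max(0).round(1),k.mean(0).round(1)); 
    f=E[(E[:,0]>-14)]
    if len(f): print("face part",f.min(0).round(1),f.max(0).round(1),f.mean(0).round(1))
    return m
E
python3 - <<'E'
from h import *
s=arm.read_state(); print(s["joints"],s["clock"],local(s["position"]))
for n in("wrist","side","top"):
    d=grab(n); print(n,proj(d,[np.r_[O+R2@[-33,-22],298],np.r_[O+R2@[-11,0],335]]).round(0).tolist()); red(d)
    if n=="wrist": cv2.imwrite("pics/k1.png",d["image"]); tip(d)
R=tool2(np.pi/2+A_,1.0)
G=np.r_[O+R2@[-34,-22],298]; Gt=G+18.7*R[:,2]; delta(Gt-90*R[:,2],R,8)
E
```

```text
[-0.20339467  0.66399316  0.53720671 -0.85603102 -1.94475199 -1.14330827] 25.5667 [-1.85135874e-01 -1.44274892e+02  2.52633171e+02]
wrist [[415.0, 170.0], [468.0, 197.0]]
red 1177 knob 664
[-45.3 -28.6 288. ] [-14.  -18.6 301.3] [-28.8 -25.8 295.5]
face part [-14.  -34.9 289. ] [ 14.6  20.4 300.9] [ -1.2 -30.8 295.2]
tip top [199.1 200.9 201.2 201.6] 25
side [[274.0, 165.0], [273.0, 148.0]]
red 43 knob 35
[-48.2 -29.9 286.9] [-16.3 -17.2 303.3] [-33.5 -23.8 297.2]
face part [-13.9 -32.5 288.6] [  1.3 -26.6 294.7] [ -8.6 -29.9 291.9]
top [[259.0, 191.0], [249.0, 185.0]]
red 72 knob 47
[-45.3 -28.2 292.7] [-14.2 -15.2 308.2] [-29.2 -22.1 300.4]
face part [-13.5 -33.2 296.4] [ 12.1 -16.7 310.2] [ -4.5 -27.9 300.6]
travel tool axes mm [35.8 98.5  4.1] rotvec [-0.0333 -0.0001 -0.0052] per row [ 4.47 12.31  0.51] [-0.0042 -0.     -0.0006]
```

>>> {"method": "play_rows", "body": {
  "travel": [
    [0.006,0.016,0.001],
    [0.006,0.016,0.001],
    [0.006,0.016,0.001],
    [0.006,0.016,0.001],
    [0.006,0.016,0.001],
    [0.006,0.016,0.001],
    [0,0,0],
    [0,0,0]
  ],
  "rotation": [
    [-0.033,0,-0.005],
    [0,0,0],
    [0,0,0],
    [0,0,0],
    [0,0,0],
    [0,0,0],
    [0,0,0],
    [0,0,0]
  ],
  "grip": [0.45,0.45,0.45,0.45,0.45,0.45,0.45,0.45]
}}

```text
clock: 26.38
position: [568.0, 41.8, 337.4]
ee_rot: [-0.157, 0.864, 0.471, -0.083]
contact_force: [0.3, 0.5, -0.1]
gripper_width: 38.4
```

```bash
python3 - <<'E'
from h import *
s=arm.read_state(); print(s["joints"],s["clock"],local(s["position"]),s["contact_force"])
d=grab("wrist"); red(d); cv2.imwrite("pics/k2.png",d["image"])
R=tool2(np.pi/2+A_,1.0)
G=np.r_[O+R2@[-34,-22],295]; Gt=G+18.7*R[:,2]; delta(Gt,R,8)
E
```

```text
[-0.16893232  0.50207625  0.46075637 -0.91600306 -1.97959135 -1.22612587] 26.3833 [-34.62002724 -82.25396612 337.43766928] [ 0.27180822  0.50150601 -0.07792489]
red 1077 knob 605
[-45.  -28.1 288.5] [-14.  -14.9 302.4] [-29.9 -24.3 297.2]
face part [-14.  -33.6 284.3] [1.480e+01 1.000e-01 3.016e+02] [ -1.9 -29.1 296.4]
travel tool axes mm [-0.6 -1.7 91.8] rotvec [ 0.     -0.0007  0.0024] per row [-0.08 -0.21 11.47] [ 0.     -0.0001  0.0003]
```

View pics/k2.png

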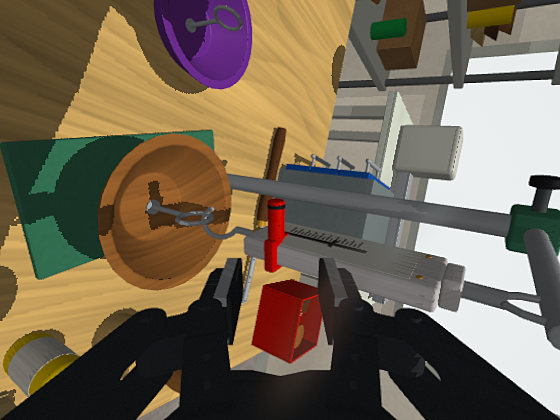

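View: red knob at (277,205–240) lies midway between the fingers' line of travel, black pointer in the slot at about (330,243). Inserting and gripping.

>>> {"method": "play_rows", "body": {
  "travel": [
    [0,-0.001,0.018],
    [0,0,0.018],
    [0,0,0.018],
    [0,0,0.018],
    [0,0,0.018],
    [0,0,0],
    [0,0,0]
  ],
  "rotation": [
    [0,0,0],
    [0,0,0],
    [0,0,0],
    [0,0,0],
    [0,0,0],
    [0,0,0],
    [0,0,0]
  ],
  "grip": [0.45,0.45,0.45,0.45,0.45,0.45,0.45]
}}

```text
clock: 27.02
position: [541.9, 111.7, 284.0]
ee_rot: [-0.155, 0.863, 0.473, -0.087]
contact_force: [0.2, -0.0, 0.6]
gripper_width: 38.7
```

```bash
python3 - <<'E'
from h import *
R=tool2(np.pi/2+A_,1.0)
F,T,X=avg(3)
G=np.r_[O+R2@[-34,-22],295.3]; Gt=G+18.7*R[:,2]; delta(Gt,R,8)
d=grab("wrist"); red(d); tip(d)
E
```

```text
clock 27.1667 F [ 0.18 -0.16  0.07] +- [0.09 0.12 0.24] T [-1.601 -0.596 -0.005] tcp local [-34.4   -8.72 284.92]
travel tool axes mm [-0.3  1.5  2.3] rotvec [ 0.0018 -0.0003 -0.0007] per row [-0.04  0.18  0.29] [ 0.0002 -0.     -0.0001]
red 2372 knob 1322
[-45.2 -28.1 287.7] [-14.  -14.4 302.2] [-30.8 -24.3 296.9]
face part [-14.  -33.5 286. ] [ 14.7  -1.8 301.5] [ -2.1 -29.5 296.1]
tip top [199.4 200.8 201.2 201.3] 48
```

>>> {"method": "play_rows", "body": {
  "travel": [
    [0,0.001,0.002],
    [0,0,0],
    [0,0,0],
    [0,0,0],
    [0,0,0],
    [0,0,0],
    [0,0,0]
  ],
  "rotation": [
    [0,0,0],
    [0,0,0],
    [0,0,0],
    [0,0,0],
    [0,0,0],
    [0,0,0],
    [0,0,0]
  ],
  "grip": [0.45,0,0,0,0,0,0]
}}

```text
clock: 27.8
position: [541.6, 112.9, 285.0]
ee_rot: [-0.155, 0.863, 0.473, -0.085]
contact_force: [0.7, -1.8, 1.3]
gripper_width: 0.2
```

```bash
python3 - <<'E'
from h import *
F,T,X=avg(6); print(arm.read_state()["gripper_width"])
R=Rn.from_quat(arm.read_state()["ee_rot"]).as_matrix(); print((R.T@[0,0,1]).round(3),local(X-18.7*R[:,2]))
d=grab("wrist"); red(d); tip(d)
E
```

```text
clock 28.1 F [ 1.58 -4.2   0.54] +- [0.13 0.19 0.15] T [-2.071 -0.725  0.049] tcp local [-34.69  -6.42 285.  ]
-0.37145771591882026
[ 0.001  0.842 -0.539] [-34.67724042 -22.17206907 295.07461339]
red 363 knob 282
[-45.3 -27.6 288.1] [-41.5 -13.9 301.7] [-44.2 -21.9 295.4]
face part [  4.9 -31.8 298.6] [ 14.3 -23.  300. ] [ 10.2 -28.2 299.3]
tip top [199.  201.  201.5 201.8] 46
```

>>> {"method": "play_rows", "body": {
  "travel": [
    [0,0,0],
    [0,0,0],
    [0,0,0],
    [0,0,0]
  ],
  "rotation": [
    [0,0,0],
    [0,0,0],
    [0,0,0],
    [0,0,0]
  ],
  "grip": [0.28,0.28,0.28,0.28]
}}

```text
clock: 28.48
position: [541.1, 114.1, 284.9]
ee_rot: [-0.155, 0.863, 0.473, -0.086]
contact_force: [-0.4, -0.5, 0.2]
gripper_width: 24.1
```

```bash
python3 - <<'E'
from h import *
F,T,X=avg(6); print(arm.read_state()["gripper_width"])
d=grab("wrist"); m=red(d); tip(d); L=local(cloud(d))
u,v=proj(d,np.r_[O+R2@[-34,-22],295.3])[0].round().astype(int); print(u,v)
cv2.imwrite("pics/k3.png",cv2.resize(d["image"][max(0,v-110):v+110,max(0,u-150):u+150],None,fx=2.6,fy=2.6,interpolation=2))
E
```

```text
clock 28.7833 F [ 0.21 -0.16 -0.29] +- [0.17 0.24 0.21] T [-1.599 -0.585 -0.014] tcp local [-34.69  -5.53 284.94]
23.83271576874815
red 2429 knob 1367
[-45.4 -28.3 287. ] [-14.  -14.6 300.8] [-30.6 -24.2 295.9]
face part [-13.9 -33.7 283.5] [ 1.540e+01 -2.000e-01  3.003e+02] [ -2.  -29.6 295.1]
tip top [199.  200.5 200.8 201.3] 48
279 269
```

View pics/k3.png

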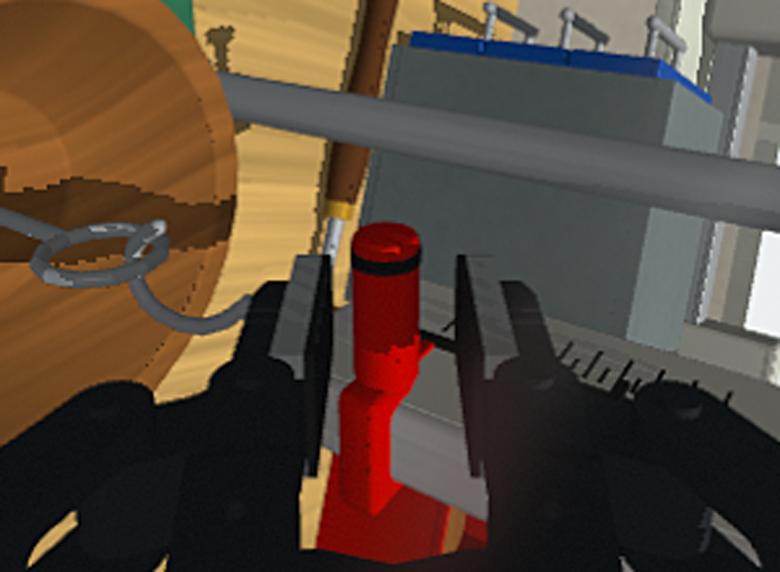

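View: knob (385,300) stands free between the pads, slightly nearer the lower one (left). Lifting it with the lower finger.

>>> {"method": "play_rows", "body": {
  "travel": [
    [0,0.0034,-0.0022],
    [0,0.0034,-0.0022],
    [0,0.0034,-0.0022],
    [0,0.0034,-0.0022],
    [0,0.0034,-0.0022],
    [0,0.0034,-0.0022],
    [0,0.0034,-0.0022],
    [0,0.0034,-0.0022],
    [0,0.0034,-0.0022],
    [0,0.0034,-0.0022],
    [0,0,0],
    [0,0,0]
  ],
  "rotation": [
    [0,0,0],
    [0,0,0],
    [0,0,0],
    [0,0,0],
    [0,0,0],
    [0,0,0],
    [0,0,0],
    [0,0,0],
    [0,0,0],
    [0,0,0],
    [0,0,0],
    [0,0,0]
  ],
  "grip": [0.28,0.28,0.28,0.28,0.28,0.28,0.28,0.28,0.28,0.28,0.28,0.28]
}}

```text
clock: 29.83
position: [541.6, 113.2, 325.8]
ee_rot: [-0.155, 0.863, 0.473, -0.085]
contact_force: [-0.1, -0.8, -0.1]
gripper_width: 23.7
```

```bash
cat >> h.py <<'E'
def levels(d):
    """knob axis height and black pointer tip height from wrist cloud"""
    L=local(cloud(d)); H,S,V=cv2.split(cv2.cvtColor(d["image"],cv2.COLOR_BGR2HSV))
    r=((H<8)|(H>172))&(S>150)&(V>50)&(L[...,0]>-44)&(L[...,0]<-24)&(abs(L[...,1]+22)<12)&(L[...,2]>270)&(L[...,2]<370)
    q=L[r]; A=np.c_[2*q[:,1:],np.ones(len(q))]; 
    f=lambda p:np.hypot(q[:,1]-p[0],q[:,2]-p[1])-7
    from scipy.optimize import least_squares
    o=least_squares(f,[-22,np.median(q[:,2])],loss="soft_l1"); print("knob axis y,z",o.x.round(2),"res",np.std(o.fun).round(2),len(q))
    r2=((H<8)|(H>172))&(S>150)&(L[...,0]>-16)&(L[...,0]<-8)&(L[...,1]>-14)&(L[...,1]<3)&(L[...,2]>270)
    if r2.sum(): print("index tip region",L[r2][np.argsort(-L[r2][:,1])[:8]].mean(0).round(1),r2.sum())
    b=(V<60)&(abs(L[...,0]+11)<4)&(abs(L[...,1])<9)&(L[...,2]>285)&(L[...,2]<362)
    ys,xs=np.nonzero(b)
    for z in range(322,350,2):
        k=L[b]; k=k[abs(k[:,2]-z)<1]; print(z,len(k),(k[:,0].min().round(1),k[:,1].min().round(1),k[:,1].max().round(1)) if len(k) else"",end="; ")
    print(); tip(d); return o.x
E
python3 - <<'E'
from h import *
F,T,X=avg(4)
d=grab("wrist"); levels(d); u=proj(d,[np.r_[O+R2@[-11,0],z] for z in (335,)])[0]; print(u); np.savez("k4.npz",**d); cv2.imwrite("pics/k4.png",d["image"])
E
```

```text
clock 30.0333 F [ 0.38  0.37 -0.21] +- [0.38 0.4  0.25] T [-1.584 -0.605  0.014] tcp local [-34.7   -6.08 325.27]
knob axis y,z [-20.22 292.82] res 0.53 592
322 13 (np.float64(-9.4), np.float64(-0.6), np.float64(4.3)); 324 18 (np.float64(-8.8), np.float64(-0.7), np.float64(9.0)); 326 16 (np.float64(-9.1), np.float64(-0.6), np.float64(8.8)); 328 18 (np.float64(-9.6), np.float64(-1.1), np.float64(8.6)); 330 15 (np.float64(-9.0), np.float64(-0.6), np.float64(4.5)); 332 20 (np.float64(-9.2), np.float64(-1.2), np.float64(8.7)); 334 13 (np.float64(-9.9), np.float64(-4.1), np.float64(8.0)); 336 39 (np.float64(-10.5), np.float64(-5.4), np.float64(6.5)); 338 19 (np.float64(-10.0), np.float64(-5.0), np.float64(2.2)); 340 0 ; 342 2 (np.float64(-8.6), np.float64(-4.1), np.float64(-3.4)); 344 0 ; 346 0 ; 348 0 ; 
tip top [199.8 200.9 201.5 201.6] 38
[297.90408624 287.78639407]
```

```bash
python3 - <<'E'
from h import *
d=dict(np.load("k4.npz")); d["k1"]=float(d["k1"]); s=arm.read_state(); R=Rn.from_quat(s["ee_rot"]).as_matrix(); P=cloud(d); T=(P-s["position"])@R
near=(d["depth"]>0)&(d["depth"]<260)
H,S,V=cv2.split(cv2.cvtColor(d["image"],cv2.COLOR_BGR2HSV))
fin=near&(T[...,2]<30)&(abs(T[...,0])<25)&(S<90)&(T[...,2]>-60)
q=T[fin]; print("finger pts",len(q)); 
for z in range(-50,25,6):
    k=q[abs(q[:,2]-z)<3]
    if len(k): print(z,len(k),"x",k[:,0].min().round(0),k[:,0].max().round(0),"y lo",k[k[:,1]<0,1].max(initial=-99).round(1),k[k[:,1]<0,1].min(initial=0).round(1),"y hi",k[k[:,1]>0,1].min(initial=99).round(1),k[k[:,1]>0,1].max(initial=0).round(1))
rm=((H<8)|(H>172))&(S>150)&(V>50)&(d["depth"]<260); k=T[rm]; print("red tool frame",k.min(0),k.max(0),np.median(k,axis=0))
print("local fingers"); L=local(P)[fin&(T[...,2]>-25)]; print(L.min(0),L.max(0))
a=np.array([O[0],O[1],0]); 
print(local(s["position"]))
Lr=local(P)[rm]; print("red local",Lr.min(0),Lr.max(0), np.percentile(Lr[Lr[:,0]<-25],[5,50,95],axis=0))
E
```

```text
finger pts 3078
-50 690 x -25.0 11.0 y lo -10.9 -24.6 y hi 12.7 93.3
-44 686 x -25.0 11.0 y lo -11.0 -24.6 y hi 12.7 96.8
-38 565 x -25.0 11.0 y lo -10.9 -24.7 y hi 12.7 98.9
-32 328 x -25.0 11.0 y lo -10.9 -23.0 y hi 12.8 93.4
-26 113 x -11.0 11.0 y lo -10.9 -17.4 y hi 12.8 19.3
-14 1 x -25.0 -25.0 y lo -99.0 0.0 y hi 55.4 55.4
-8 1 x -25.0 -25.0 y lo -99.0 0.0 y hi 10.8 10.8
-2 55 x -25.0 7.0 y lo -28.9 -44.0 y hi 9.6 14.7
4 16 x -25.0 7.0 y lo -27.5 -42.6 y hi 13.6 14.9
red tool frame [nan nan nan] [nan nan nan] [nan nan nan]
local fingers
[-41.77694425 -32.99469736 288.24676599] [ -9.66969118  10.57988968 380.30847125]
[-34.69206455  -6.06679294 325.19924647]
red local [nan nan nan] [nan nan nan] [[-44.78343717 -28.07966173 290.87301507]
 [-35.82592605 -24.67215236 297.29019545]
 [-26.04025929 -17.79684199 300.58771754]]
```

The finger ends at this opening stand ~25 mm behind the TCP, so the pads fell short of the knob and passed it. Back out, down 40 mm, and go in 18 mm deeper.

>>> {"method": "play_rows", "body": {
  "travel": [
    [0,0,-0.025],
    [0,0,-0.025],
    [0,-0.0088,0.0054],
    [0,-0.0088,0.0054],
    [0,-0.0088,0.0054],
    [0,-0.0088,0.0054],
    [0,0,0.017],
    [0,0,0.017],
    [0,0,0.017],
    [0,0,0.017],
    [0,0,0],
    [0,0,0]
  ],
  "rotation": [
    [0,0,0],
    [0,0,0],
    [0,0,0],
    [0,0,0],
    [0,0,0],
    [0,0,0],
    [0,0,0],
    [0,0,0],
    [0,0,0],
    [0,0,0],
    [0,0,0],
    [0,0,0]
  ],
  "grip": [0.28,0.28,0.28,0.28,0.28,0.28,0.28,0.28,0.28,0.28,0.28,0.28]
}}

```text
clock: 31.08
position: [535.4, 127.6, 273.2]
ee_rot: [-0.155, 0.863, 0.473, -0.087]
contact_force: [0.6, 0.5, 0.2]
gripper_width: 23.6
```

```bash
cat >> h.py <<'E'
def inhand(d):
    s=arm.read_state(); R=Rn.from_quat(s["ee_rot"]).as_matrix(); P=cloud(d); T=(P-s["position"])@R; T[d["depth"]>270]=np.nan
    H,S,V=cv2.split(cv2.cvtColor(d["image"],cv2.COLOR_BGR2HSV)); L=local(P)
    r=((H<8)|(H>172))&(S>150)&(V>50)&(L[...,0]<-24)&(L[...,2]>270)&(L[...,2]<370); k=T[r]
    print("knob in tool y,z: min",np.nanpercentile(k,2,axis=0).round(1),"max",np.nanpercentile(k,98,axis=0).round(1),"local z",np.nanpercentile(L[r][:,2],[2,50,98]).round(1))
    f=(S<90)&(abs(T[...,0])<12)&(abs(T[...,1])<20)&(T[...,2]>-60)&(T[...,2]<-5); q=T[f]
    print("finger end z",np.percentile(q[:,2],[90,98]).round(1),"inner y",q[q[:,1]<0,1].max().round(1),q[q[:,1]>0,1].min().round(1))
E
python3 - <<'E'
from h import *
avg(4); d=grab("wrist"); inhand(d); tip(d)
E
```

```text
clock 31.2833 F [ 0.09 -0.14  0.23] +- [0.28 0.14 0.14] T [-1.601 -0.609  0.004] tcp local [-34.7    8.17 274.29]
knob in tool y,z: min [-10.   -5.9 -41.1] max [ 10.6   6.8 -29.9] local z [288.2 296.1 300.3]
finger end z [-31.9 -27.7] inner y -0.2 0.2
tip top [199.2 200.7 201.4 202.2] 53
```

>>> {"method": "play_rows", "body": {
  "travel": [
    [0,0.0032,-0.0021],
    [0,0.0032,-0.0021],
    [0,0.0032,-0.0021],
    [0,0.0032,-0.0021],
    [0,0.0032,-0.0021],
    [0,0.0032,-0.0021],
    [0,0.0032,-0.0021],
    [0,0.0032,-0.0021],
    [0,0.0032,-0.0021],
    [0,0.0032,-0.0021],
    [0,0,0],
    [0,0,0]
  ],
  "rotation": [
    [0,0,0],
    [0,0,0],
    [0,0,0],
    [0,0,0],
    [0,0,0],
    [0,0,0],
    [0,0,0],
    [0,0,0],
    [0,0,0],
    [0,0,0],
    [0,0,0],
    [0,0,0]
  ],
  "grip": [0.28,0.28,0.28,0.28,0.28,0.28,0.28,0.28,0.28,0.28,0.28,0.28]
}}

```text
clock: 32.33
position: [536.8, 126.6, 313.5]
ee_rot: [-0.155, 0.863, 0.473, -0.085]
contact_force: [0.2, 1.0, -0.1]
gripper_width: 24.3
```

```bash
python3 - <<'E'
from h import *
avg(4); d=grab("wrist"); inhand(d); levels(d)
E
```

```text
clock 32.5333 F [-0.08 -0.04 -0.21] +- [0.07 0.2  0.2 ] T [-1.585 -0.57  -0.007] tcp local [-34.52   8.04 313.04]
knob in tool y,z: min [-10.2 -10.1 -38.7] max [ 10.5   3.2 -26.8] local z [320.7 329.7 333.8]
finger end z [-32.  -27.7] inner y -0.1 0.3
knob axis y,z [-19.97 326.6 ] res 0.59 911
index tip region [ -9.4  -1.5 326.3] 40
322 13 (np.float64(-9.2), np.float64(0.0), np.float64(4.4)); 324 21 (np.float64(-9.6), np.float64(0.2), np.float64(9.0)); 326 17 (np.float64(-10.5), np.float64(-2.3), np.float64(7.1)); 328 22 (np.float64(-8.9), np.float64(-0.5), np.float64(8.8)); 330 18 (np.float64(-9.1), np.float64(-0.2), np.float64(6.8)); 332 23 (np.float64(-9.3), np.float64(-1.5), np.float64(4.6)); 334 15 (np.float64(-10.0), np.float64(-4.7), np.float64(3.0)); 336 22 (np.float64(-10.1), np.float64(-5.3), np.float64(-0.2)); 338 5 (np.float64(-10.4), np.float64(-5.1), np.float64(-3.0)); 340 1 (np.float64(-8.1), np.float64(-7.4), np.float64(-7.4)); 342 0 ; 344 0 ; 346 0 ; 348 0 ; 
tip top [199.7 201.3 201.7 201.9] 45
```

```bash
cat >> h.py <<'E'
def faceview(d,x=-10.0,z0=300,z1=365,px=8):
    """picture of the scale face rectified onto the plane local x; columns y from -30..14 mm, rows z down from z1"""
    ys=np.arange(-30,14,1/px); zs=np.arange(z1,z0,-1/px); Y,Z=np.meshgrid(ys,zs)
    W=np.stack([np.full_like(Y,x),Y,Z],-1).reshape(-1,3); W[:,:2]=W[:,:2]@R2.T+O
    uv=proj(d,W).reshape(*Y.shape,2).astype(np.float32); return cv2.remap(d["image"],uv[...,0],uv[...,1],1),ys,zs
def lev2(d):
    im,ys,zs=faceview(d); H,S,V=cv2.split(cv2.cvtColor(im,cv2.COLOR_BGR2HSV))
    r=((H<8)|(H>172))&(S>150)&(V>50); b=(V<70)&(S<120)
    for y in (-12,-10,-8,-6,-5,-4,-3,-2,-1,0,1):
        c=np.argmin(abs(ys-y)); zr=zs[r[:,c]]; zb=zs[b[:,c]]
        runs=lambda z:[(round(float(g.max()),1),round(float(g.min()),1)) for g in np.split(z,np.where(np.diff(z)<-.3)[0]+1) if len(g)>3]
        print(y,"red",runs(zr),"black",runs(zb))
    return im
E
python3 - <<'E'
from h import *
d=grab("wrist"); cv2.imwrite("pics/face.png",lev2(d))
E
```

```text
-12 red [(329.8, 311.8)] black [(365.0, 342.8), (310.4, 302.6)]
-10 red [(328.6, 310.4)] black [(365.0, 341.4), (308.9, 301.0)]
-8 red [(328.8, 308.9)] black [(365.0, 340.1), (307.9, 300.1)]
-6 red [(328.8, 307.4)] black [(365.0, 339.0), (338.0, 335.0), (306.6, 300.1)]
-5 red [(328.6, 306.4)] black [(365.0, 334.5), (306.0, 300.1)]
-4 red [(328.8, 305.5)] black [(365.0, 334.4), (305.1, 300.1)]
-3 red [(328.8, 304.5)] black [(365.0, 331.8), (330.6, 329.6), (303.5, 300.1)]
-2 red [(328.1, 325.2), (324.0, 304.0)] black [(365.0, 328.5), (303.2, 300.1)]
-1 red [(323.4, 303.2)] black [(365.0, 324.4), (302.5, 300.1)]
0 red [(322.4, 302.5)] black [(365.0, 323.1), (301.8, 300.1)]
1 red [(321.8, 301.8)] black [(365.0, 322.5), (300.5, 300.1)]
```

(No more pictures available; I'll use numbers.) Index ≈327, black pointer ≈335.5–336: raise 8.4 mm, ease off, then back away and compare unobstructed.

>>> {"method": "play_rows", "body": {
  "travel": [
    [0,0.0024,-0.0015],
    [0,0.0024,-0.0015],
    [0,0.0024,-0.0015],
    [0,0,0],
    [0,0,0],
    [0,-0.0025,0.0016],
    [0,0,-0.015],
    [0,0,-0.025],
    [0,0,-0.03],
    [0,0,0],
    [0,0,0]
  ],
  "rotation": [
    [0,0,0],
    [0,0,0],
    [0,0,0],
    [0,0,0],
    [0,0,0],
    [0,0,0],
    [0,0,0],
    [0,0,0],
    [0,0,0],
    [0,0,0],
    [0,0,0]
  ],
  "grip": [0.28,0.28,0.28,0.28,0.28,0.28,0.28,0.28,0.28,0.28,0.28]
}}

```text
clock: 33.55
position: [558.0, 70.3, 356.3]
ee_rot: [-0.154, 0.863, 0.473, -0.084]
contact_force: [-0.6, -0.0, 0.1]
gripper_width: 24.0
```

```bash
python3 - <<'E'
from h import *
avg(4); d=grab("wrist"); np.savez("k5.npz",**d); inhand(d); lev2(d); tip(d)
L=local(cloud(d)); H,S,V=cv2.split(cv2.cvtColor(d["image"],cv2.COLOR_BGR2HSV))
f=(L[...,0]>-13)&(L[...,0]<-5)&(L[...,1]>-14)&(L[...,1]<6)&(L[...,2]>315)&(L[...,2]<350)
r=f&((H<8)|(H>172))&(S>150); b=f&(V<70)&(S<120)
print("red",L[r].mean(0),L[r].min(0),L[r].max(0)); 
print("face white x",np.median(L[f&(V>120)&(S<60)],axis=0))
im,ys,zs=faceview(d,-10,320,350,1)
V=cv2.cvtColor(im,cv2.COLOR_BGR2HSV)[...,2]; Hh=cv2.cvtColor(im,cv2.COLOR_BGR2HSV)
for i,z in enumerate(zs): print(int(z),"".join('R' if (h[0]<8 or h[0]>172) and h[1]>150 else ('#' if h[2]<70 else ('+' if h[2]<120 else '.')) for h in Hh[i]))
E
```

```text
clock 33.75 F [ 0.16  0.26 -0.68] +- [0.24 0.08 0.2 ] T [-1.594 -0.59   0.003] tcp local [-34.68 -50.54 355.5 ]
knob in tool y,z: min [-10.4  -7.7  28.7] max [10.   4.8 39.2] local z [330.4 337.9 342.1]
finger end z [-31.1 -26.6] inner y -11.0 12.6
-12 red [(337.8, 320.6)] black [(356.9, 351.8)]
-10 red [(337.0, 319.2)] black [(365.0, 364.2), (355.6, 350.6)]
-8 red [(337.1, 317.9)] black [(358.8, 355.2), (354.8, 349.8)]
-6 red [(336.8, 316.5)] black [(353.1, 348.8), (338.6, 337.0)]
-5 red [(336.9, 315.9)] black [(352.4, 348.2), (339.0, 337.4)]
-4 red [(337.0, 315.1)] black [(364.9, 364.1), (362.2, 360.1), (351.6, 346.5), (344.2, 342.5), (341.4, 340.6), (339.4, 337.2), (314.1, 312.0), (310.6, 306.1), (304.6, 301.6)]
-3 red [(336.6, 314.1)] black [(365.0, 359.1), (351.0, 336.9), (313.8, 300.1)]
-2 red [(336.0, 333.1), (332.8, 313.1)] black [(365.0, 358.5), (355.2, 353.6), (350.6, 336.4), (312.0, 300.1)]
-1 red [(335.1, 334.4), (331.8, 312.5)] black [(365.0, 357.8), (354.8, 335.8), (310.4, 305.8), (305.4, 300.1)]
0 red [(331.1, 311.8)] black [(365.0, 357.1), (354.9, 334.6), (334.0, 331.
[... 1148 characters left out ...]
RRRRRRRRRRRRRRRRRRRRRRR###+++#+++++++
333 RRRRRRRRRRRRRRRRRRRRRRRRRRRRRR##+#######++++
332 RRRRRRRRRRRRRRRRRRRRRRRRRRRRRR##++######++++
331 RRRRRRRRRRRRRRRRRRRRRRRRRRRRRRR##+++++++++++
330 RRRRRRRRRRRRRRRRRRRRRRRRRRRRRRRR++####++####
329 +RRRRRRRRRRRRRRRRRRRRRRRRRRRRRRRR+##########
328 +++++++RRRRRRRRRRRRRRRRRRRRRRRRRRRR+++++++++
327 ++++++++++RRRRRRRRRRRRRRRRRRRRRRRRRR.+++++++
326 +++++++++++RRRRRRRRRRRRRRRRRRRRRRRRRRR++++++
325 ++++++++++++RRRRRRRRRRRRRRRRRRRRRRRRRRRR++++
324 ++++++++++++++RRRRRRRRRRRRRRRRRRRRRRRRRRR.++
323 ##+++++++++++++RRRRRRRRRRRRRRRRRRRRRRRRRRRR+
322 ###+++++++++++++RRRRRRRRRRRRRRRRRRRRRRRRRRRR
321 ####++++++++++++++RRRRRRRRRRRRRRRRRRRRRRRRRR
  return _methods._mean(a, axis=axis, dtype=dtype,
  ret = um.true_divide(
```

Index tip ≈334.7 against the black pointer's ≈336.5 in the same view (the graduation lines confirm the scale): about 2 mm too low still. Nudging up 2 mm.

>>> {"method": "play_rows", "body": {
  "travel": [
    [0,0,0.025],
    [0,0,0.025],
    [0,0,0.02],
    [0,0,0],
    [0,0.0014,-0.0009],
    [0,0.0014,-0.0009],
    [0,0.0014,-0.0009],
    [0,0,0],
    [0,0,0],
    [0,-0.0025,0.0016],
    [0,0,0],
    [0,0,0]
  ],
  "rotation": [
    [0,0,0],
    [0,0,0],
    [0,0,0],
    [0,0,0],
    [0,0,0],
    [0,0,0],
    [0,0,0],
    [0,0,0],
    [0,0,0],
    [0,0,0],
    [0,0,0],
    [0,0,0]
  ],
  "grip": [0.28,0.28,0.28,0.28,0.28,0.28,0.28,0.28,0.28,0.28,0.28,0.28]
}}

```text
clock: 34.8
position: [536.7, 126.2, 320.1]
ee_rot: [-0.154, 0.863, 0.473, -0.086]
contact_force: [0.2, 0.1, 0.4]
gripper_width: 23.8
```

>>> {"method": "play_rows", "body": {
  "travel": [
    [0,0,-0.02],
    [0,0,-0.03],
    [0,0,-0.03],
    [0,-0.03,0.02],
    [0,-0.03,0.02],
    [0,0,0],
    [0,0,0]
  ],
  "rotation": [
    [0,0,0],
    [0,0,0],
    [0,0,0],
    [0,0,0],
    [0,0,0],
    [0,0,0],
    [0,0,0]
  ],
  "grip": [0.28,0.28,0.28,0.28,0.28,0.28,0.28]
}}

```text
clock: 35.38
position: [559.0, 64.5, 289.8]
ee_rot: [-0.153, 0.863, 0.474, -0.088]
contact_force: [-0.3, 0.0, 1.7]
gripper_width: 23.9
```

```bash
python3 - <<'E'
from h import *
avg(4); d=grab("wrist"); np.savez("k6.npz",**d); inhand(d); tip(d)
c=-d["R"].T@d["t"]; print("cam local",local(c))
im,ys,zs=faceview(d,-10,318,362,2); h=cv2.cvtColor(im,cv2.COLOR_BGR2HSV)
for i,z in enumerate(zs): print(z,"".join('R' if (p[0]<8 or p[0]>172) and p[1]>150 else ('#' if p[2]<60 else ('+' if p[2]<100 else '.')) for p in h[i,30:]))
E
```

```text
clock 35.5833 F [-0.14  0.27  0.67] +- [0.22 0.08 0.23] T [-1.567 -0.589 -0.014] tcp local [-34.15 -58.34 292.98]
knob in tool y,z: min [-9.9 49.6  0.9] max [10.7 61.8 11.7] local z [331.1 338.3 343.4]
finger end z [-31.3 -27. ] inner y -10.8 12.8
tip top [199.1 201.2 202.  202.1] 36
cam local [-113.21099407 -197.82033628  383.5960767 ]
362.0 +++++++++++++++++++++++##########++..+++++++++++++++++++++
361.5 +++++++++++++++++++++++##########+++++++++++++++++++++++++
361.0 +++++++++++++++++++++++###########++.+++++++++++++++++++++
360.5 +++++++++++++++++++++++###########++.+++++++++++++++++++++
360.0 +++++++++++++++++++++++##########++..+++++++++++++++++++++
359.5 +++++++++++++++++++++++##########++.++++++++++++++++++++++
359.0 ++++++++++++++++++++..+##########+++++++++++++++++++++++++
358.5 +++++++++++++++++++++++###########++.+++++++++++++++++++++
358.0 ++++++++++++++++++++++############++..++++++++++++++++++++
357.5 ++++++++++++++++++++++############++.+++++++++++++++++++++
357.0 +++++++++++++++++++++++##########++++.++++++++++++++++++++
356.5 ++++++++++++++++++++..+##########+++.+++
[... 4258 characters left out ...]
+++++++++++++++###++++RRRRRRRRRRRRRRRRRRRRRRRRRRRR
323.0 +++++++++++++++++++++++######++++RRRRRRRRRRRRRRRRRRRRRRRRR
322.5 ++++++++++++++++++++++++########++++RRRRRRRRR++RRRRRRRRRRR
322.0 ++++++++++++++++++++++++#########++++++RRRRRRR++RRRRRRRRRR
321.5 +++++++++++++++++++++++##########++++++++++++RR+RRRRR+RRRR
321.0 +++++++++++++++++++++++#########+++++++++++++++++++RRRRRRR
320.5 +++++++++++++++++++++++#########++++++++++++++++++++R++RRR
320.0 ++++++++++++++++++++++++########+++++++++++++++++++++++RR+
319.5 ++++++++++++++++++++++++#########+++++++++++++++++++++++++
319.0 ++++++++++++++++++++++++#########+++++++++++++++++++++++++
318.5 +++++++++++++++++++++++#########++++++++++++++++++++++++++
```

>>> {"method": "play_rows", "body": {
  "travel": [
    [0,0.03,-0.02],
    [0,0.03,-0.02],
    [0,0,0.01],
    [0,0,0],
    [0,0,0]
  ],
  "rotation": [
    [0,0,0],
    [0,0,0],
    [0,0,0],
    [0,0,0],
    [0,0,0]
  ],
  "grip": [0.28,0.28,0.28,0.28,0.28]
}}

```text
clock: 36.05
position: [556.8, 71.4, 358.9]
ee_rot: [-0.155, 0.863, 0.473, -0.085]
contact_force: [0.5, 0.2, -0.2]
gripper_width: 24.2
```

```bash
python3 - <<'E'
from h import *
avg(4); d=grab("wrist"); np.savez("k7.npz",**d); inhand(d); tip(d)
d5=dict(np.load("k5.npz")); d5["k1"]=float(d5["k1"])
for e in (d5,d):
    print("cam local",local(-e["R"].T@e["t"]).round(1))
    im,ys,zs=faceview(e,-10,328,358,2); h=cv2.cvtColor(im,cv2.COLOR_BGR2HSV)
    for i,z in enumerate(zs): print(z,"".join('R' if (p[0]<8 or p[0]>172) and p[1]>150 else ('#' if p[2]<60 else ('+' if p[2]<100 else '.')) for p in h[i,40:]))
E
```

```text
clock 36.25 F [-0.25 -0.29 -0.36] +- [0.28 0.13 0.3 ] T [-1.632e+00 -5.880e-01 -1.000e-03] tcp local [-34.84 -51.   357.43]
knob in tool y,z: min [-10.2  -7.7  29.2] max [10.1  5.6 39.7] local z [331.2 339.8 343.9]
finger end z [-31.1 -26.8] inner y -10.9 12.7
tip top [199.3 201.1 201.4 201.5] 26
cam local [-113.5 -190.   445.3]
358.0 +++++++++++++++++++####+++++++++++++++++++++++++
357.5 +++++++++++++++++++++##+++++++++++++++++++++++++
357.0 ++++++++++++++++++++++++++++####################
356.5 +++++++++++++++++++++++++++++###################
356.0 +++++++++++++++++++++++++++++++++++++++####+++++
355.5 ++++++++++++++++++++++++++++++++++++++++++++++++
355.0 ##+++++++++++++++++++++++++++++++++.++++++++++++
354.5 ####++++++++++++++++++++++++++++++++++++++++++++
354.0 #####+++++++++++++++++++++++++++++++++++++++++++
353.5 ######++++++++++++++++++++++##########++++++++++
353.0 ########++++++++++++++++++++###########+++++++++
352.5 #########+++++++++++++++++++++++++++++++++++++++
352.0 ###########+++++++++++++++++++++++++++++++++++++
351.5 ############++++++++###+++++++++++.+++++++++++++
[... 5163 characters left out ...]
RRRRRRRRRRR######++++++##+++++++++++++++
334.0 RRRRRRRRRRRRRRRRRRR#####++++++++++++++++++++++++
333.5 RRRRRRRRRRRRRRRRRRRR###++++#++++++++++++++++++++
333.0 RRRRRRRRRRRRRRRRRRRR###++++###########++++++++++
332.5 RRRRRRRRRRRRRRRRRRRRR++++++############+++++++++
332.0 RRRRRRRRRRRRRRRRRRRRRR++++++++++++++###+++++++++
331.5 RRRRRRRRRRRRRRRRRRRRRRRR++++++++++++++++++++++++
331.0 RRRRRRRRRRRRRRRRRRRRRRRRR.++++++++++++++++++++++
330.5 RRRRRRRRRRRRRRRRRRRRRRRRRRR.++++++++++++++++++++
330.0 RRRRRRRRRRRRRRRRRRRRRRRRRRRR.++++++++++++###++++
329.5 RRRRRRRRRRRRRRRRRRRRRRRRRRRRRR+++###############
329.0 RRRRRRRRRRRRRRRRRRRRRRRRRRRRRRRR++##############
328.5 RRRRRRRRRRRRRRRRRRRRRRRRRRRRRRRRRR++##+++##+++##
```

Same-view comparison: index tip reads ≈335.6 and the black pointer ≈336.1, while the hook's drop puts it at 334.3–335.2. That is inside the 3 mm allowed, with the gripper well clear. One last check, then I hand in.

```bash
python3 - <<'E'
from h import *
for n in("side","top"):
    d=grab(n); a=np.load(f"{n}0.npz")["image"].astype(int); L=local(cloud(d))
    m=(np.hypot(L[...,0],L[...,1])<95)&(np.hypot(L[...,0],L[...,1])>70)&(L[...,2]>100)&(L[...,2]<170); q=L[m]; A=np.c_[q[:,:2],np.ones(len(q))]
    print(n,"rim plane tilt/height",np.linalg.lstsq(A,q[:,2],rcond=None)[0].round(3),len(q))
d=grab("wrist"); tip(d)
s=arm.read_state(); print(s["clock"],s["contact_force"])
workorder.job_done()
E
```

```text
side rim plane tilt/height [ 3.00000e-03 -3.00000e-03  1.40492e+02] 781
top rim plane tilt/height [0.00000e+00 2.00000e-03 1.44713e+02] 788
tip top [199.  200.8 201.4 201.8] 26
36.45 [-0.04901409 -0.0473077  -0.92170364]
the job is handed in; nothing more can be done
```

The bowl with the screw eye is hanging on the scale's hook, the red pointer is set to its reading, and I handed the job in at 36.5 s. `job_done` gives no verdict, so these are my own checks.

**What I did**
- I gripped the bowl by its −y rim and threaded the eye over the hook from the front.
- I lowered it in about 1.5 mm steps until force and moment were back to the empty-gripper values, then let go.
- I slid the red pointer up with the lower finger in two lifts plus a 2 mm nudge, then backed off.

**Last checks**
- **Bowl:** the rim is level within 0.003 rad at about 140–145 mm, so the foot is well clear of the base plate. The hook tip stayed at the same height in every later look.
- **Reading:** the hook is drawn down about 20 mm, roughly 0.28–0.30 kg.
- **Red pointer:** the index reads about 335.6 mm and the black pointer about 336.1 mm in the same camera frame. The gripper was about 50 mm from the knob.

**What failed or disagreed**
- **Gripping from the robot side:** my first try ran into joint 5's limit, so I switched to the −y side.
- **Red pointer:** on the first try the fingers stopped short of the knob and passed it without moving it.
- **Black pointer height:** the estimates spread by about 2 mm: 336–336.4 from the face view, 335.2 from the hook tip and 334.3 from the force. The red index lies in the middle of these, within about 1.5 mm of each.
- **Not checked:** hook speed is not in the robot's state, so I can't confirm it stayed below 70 mm/s. I made no final check that the bystanders had not moved, but saw no unexpected contact force.

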